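# Put the washed filter manifold back together

## Robot

A 7-joint arm with a two-finger parallel gripper is mounted at the origin on the work surface. World frame = base frame: x ahead of the robot, y to its left, z up, the work surface at z = 0. Lengths are in m, angles in degrees, forces in N, time in s.
With the tool pointing down it reaches from about 0.425 to 0.875 m from the base axis. Payload 4.7 kg.
Tool frame: the origin (TCP) lies midway between the tips of the shut fingers; the grasp point (between the pads) lies env.grip_point_offset behind it (env.grip_point_offset is the distance from the TCP to the grasp point, in m); z points along the fingers, y is the line along which they close (so a half turn about z gives the same grasp; the last joint's range is limited). The gripper opens to 87 mm and grips with 3 to 60 N. Pads are 19 mm wide; open, the fingers measure 117 mm over their backs; the gripper's body (75 mm by 190 mm) begins 51 mm behind the grasp point.
Start: joints at [78.043, 18.392, -4.016, 83.108, 1.295, 78.541, -3.26], TCP at [0.144, -0.634, 0.223] pointing down, gripper open.
Joint ranges: [-163.93, 163.93], [-17.29, 119.83], [-79.2, 71.16], [3.27, 140.29], [-89.18, 269.18], [5.43, 117.66], [-154.24, 154.24]. Speed limits (degrees/s): [147.25, 147.25, 180, 180, 180, 180, 180].

## Interface

Orientations are given as [roll, pitch, yaw] about the fixed x, y, z axes, in that order (R = Rz(yaw) Ry(pitch) Rx(roll)).
In Python, from cell import env gives the robot as it stands.
- The arm moves only by the shell command python3 -m creep 'ROWS' [FORCE]. ROWS is a JSON object of lists of equal length, an entry for each row: "translation": the shift along the tool's x, y, z in units of 0.08 m (1.0 is 0.08 m), a list of three; "turn": the turn, a rotation vector about the tool's x, y, z in units of 180 degrees (1.0 is 180 degrees), a list of three; "grip": the opening, from 0 (shut) to 1 (fully open). In form: {"translation": [[x, y, z], ...], "turn": [[ax, ay, az], ...], "grip": [grip, ...]}. A call has 1 to 5 rows; each row shifts and turns the commanded pose from where the row before left it, along the tool's axes as they then stand; what a row does not reach is not made up. A row lasts 1/8 s, in which the tool goes at most 62.5 mm and 10.7 degrees, less where a joint would pass 70% of its speed; a pose out of reach is approached as far as the arm can. A call with a number of a shift or a turn outside -1 to 1 is refused whole. A call with a gripper value outside its range is refused whole. The fingers move at their own pace and stop on an object; FORCE is the grip in N (left out, the last holds). Time passes only in rows, so rows that do not move let the fingers close. It gives the time, the measured TCP pose, the force, the opening and the grip force at its end, in the units of the state.
- env.get_obs(): the state, without advancing time (a new reading comes with each control period).
- env.read_camera(name): name is "side" or "top" or "wrist"; returns a dict with "frame" (420x560x3 uint8, red, green, blue), "z_map" (420x560 float32, m along the optical axis (not along the pixel's ray), 0 where there is no reading), "K" (3x3 intrinsics, pixels), "rvec" (rotation vector, rad) and "tvec" (3), from world to camera coordinates, as OpenCV has them. Camera axes: x right, y down, z forward; pixel columns grow to the right and rows downward; lengths in m; the calibration is good to about 2 mm. The wrist camera is an equidistant fisheye: a pixel r from the principal point sees the ray r / f radians off the axis. A picture is of the moment at which its call begins.
- env.sign_off(): hands the job in; it is judged then, once.
The state is a dict: "time_s": time; "qpos": joint angles; "joint_velocities": joint speeds; "effort": joint torques, N m; "tool_pos": TCP position; "tool_rot": TCP orientation; "force": force on the tool from outside, world axes, zero at the start; "wrist_torque": the same for the moment, N m; "grip_width": finger opening in m; "grasp_force": force on a finger pad.
Only numpy, scipy, OpenCV 4.12 (cv2) and the standard library are available. Lean on these libraries where they do the work, as an engineer would, in place of code of your own. Each camera call takes 0.05 s, during which the arm holds its last target. There are 200 camera calls.

## Task

Reassemble the washed filter manifold: lift the square flange up off its drying post, turn it to match the four studs and slide it on until it lies flat on the seat, and stand every filter candle that is there upright in a socket of its own, foot down and fully home. Only when all of that is in place, swing the locking lever right over, away from the robot, to its stop. Leave the other things on the table where they are.

Things in the scene. Friction and masses are not known exactly. Their poses are not given: they have to be found in the camera images.
- manifold: filter manifold, a fixed steel block 130 x 380 x 70 mm (x, y, z); origin: centre of its underside, on the table. z up. Its sockets and the stud seat lie along its y axis.
- seat (a point): centre of the flange seat on the manifold's flat top, 70 mm above the table; axes as the manifold's. Four steel studs, 10 mm in diameter, 24 mm tall, tapered in the last 5 mm, stand at x = +-36, y = +-36 mm from it.
- socket1 (a point): centre of the mouth of a round candle socket in the manifold's top, 33 mm wide, 50 mm deep, flat floor; axes as the manifold's, sockets 66 mm apart in a row, 70 mm above the table; any candle may go in any socket. Nearest socket to the seat is socket4, 95 mm from the seat's centre.
- socket2 (a point): centre of the mouth of a round candle socket in the manifold's top, 33 mm wide, 50 mm deep, flat floor; axes as the manifold's, sockets 66 mm apart in a row, 70 mm above the table; any candle may go in any socket. Nearest socket to the seat is socket4, 95 mm from the seat's centre.
- socket3 (a point): centre of the mouth of a round candle socket in the manifold's top, 33 mm wide, 50 mm deep, flat floor; axes as the manifold's, sockets 66 mm apart in a row, 70 mm above the table; any candle may go in any socket. Nearest socket to the seat is socket4, 95 mm from the seat's centre.
- socket4 (a point): centre of the mouth of a round candle socket in the manifold's top, 33 mm wide, 50 mm deep, flat floor; axes as the manifold's, sockets 66 mm apart in a row, 70 mm above the table; any candle may go in any socket. Nearest socket to the seat is socket4, 95 mm from the seat's centre.
- lever (a joint): locking lever of the manifold, on a block in front of the stud seat (towards the robot). 0: leaning back towards the manifold's -x; 1.0 rad: its stop, leaning to the manifold's +x, locked. It turns about the manifold's y axis, moves at about 1 N at the tip and stays where it is left. It starts at 0 to 0.12.
- lever_tip (a point): centre of the black ball (26 mm) at the lever's end, 80 mm from the hinge; at joint value q the lever leans (q - 0.5) rad from vertical towards the manifold's +x.
- lever_hinge (a point): the lever's hinge, 22 mm above the table, in the lever's block (70 x 50 x 25 mm).
- mat: thin fixed rubber mat, 340 x 190 x 4 mm (x, y, z), right of the manifold, on which the candles start lying side by side about 80 mm apart. Origin: centre of its underside.
- post: fixed drying stand: base 120 x 120 x 12 mm, thick collar 52 mm in diameter up to 60 mm, on it a thin post 16 mm in diameter. Origin: centre of its underside.
- post_top (a point): top of the drying post, 112 mm above the table.
- flange: square steel flange plate 100 x 100 x 10 mm with a tubular neck standing in its middle (46 mm outside, 36 mm inside, 50 mm tall above the plate), about 0.5 kg. Four through holes, 14 mm in diameter, at x = +-36, y = +-36 mm. Origin: centre of the plate's underside; z up along the neck. It starts on the drying post, plate underside on the collar, 60 mm up, post inside the neck, turned anyhow; all four quarter turns fit the studs.
- candle1: filter candle: round steel tube, 28 mm diameter, 130 mm long, with a flat grey T head (40 wide, 28 thick, 22 long) at its top; 152 mm in all, 0.2 kg, balanced 85 mm from the foot. Origin: centre of the foot's end face; x axis along the tube, foot to head. Starts lying on a flat of its head on the mat (axis 18 mm up), head to the right (-y). Three or four are there; absent ones read None.
- candle2: filter candle: round steel tube, 28 mm diameter, 130 mm long, with a flat grey T head (40 wide, 28 thick, 22 long) at its top; 152 mm in all, 0.2 kg, balanced 85 mm from the foot. Origin: centre of the foot's end face; x axis along the tube, foot to head. Starts lying on a flat of its head on the mat (axis 18 mm up), head to the right (-y). Three or four are there; absent ones read None.
- candle3: filter candle: round steel tube, 28 mm diameter, 130 mm long, with a flat grey T head (40 wide, 28 thick, 22 long) at its top; 152 mm in all, 0.2 kg, balanced 85 mm from the foot. Origin: centre of the foot's end face; x axis along the tube, foot to head. Starts lying on a flat of its head on the mat (axis 18 mm up), head to the right (-y). Three or four are there; absent ones read None.
- candle4: filter candle: round steel tube, 28 mm diameter, 130 mm long, with a flat grey T head (40 wide, 28 thick, 22 long) at its top; 152 mm in all, 0.2 kg, balanced 85 mm from the foot. Origin: centre of the foot's end face; x axis along the tube, foot to head. Starts lying on a flat of its head on the mat (axis 18 mm up), head to the right (-y). Three or four are there; absent ones read None.
- label_roll: roll of labels, 68 mm across, 30 mm tall, in front of the manifold; bystander, leave it where it is. Origin: centre of its underside.
- spray_bottle: white bottle, 160 mm tall, beyond the manifold; bystander, leave it where it is. Origin: centre of its underside.
- sample_jar: glass jar, 90 mm tall, beyond the manifold; bystander, leave it where it is. Origin: centre of its underside.
- castor: white plastic wheel lying flat, 80 mm across, 34 mm tall, left of the manifold; bystander, leave it where it is. Origin: centre of its underside.
- scoop: long spoon lying near the robot; bystander, leave it where it is.
Mind the look-alikes: they are no part of the job. What is shaped like the candle3 but blue is not meant.

How it is judged:
By the outcome, as a careful person would: the job done as asked, in the order asked, and still so for the second after the job is handed in, with the robot touching nothing.
Of candle1, candle2, candle3, candle4 only 3 to 4 are there at a start; the rules pass over those that are not, and their reading is None.
At some moment in a run one of candle1, candle2, candle3, candle4 may be knocked a few centimetres aside while the robot is not near it.
Once in a run the grip may slacken for a moment while it holds something.
It also fails if it takes over 210 s, if anything falls off the work surface, if the arm or the gripper's body presses on something with over 40 N, if the wrist force passes 120 N, or if a joint passes its speed limit or range.

## Working session

There is one attempt and no reset: what is moved stays moved. The work goes in short steps, Python scripts to look and compute and a shell command to move; the robot and the scene stay as the last step left them, time stands still between calls to the robot, and variables do not carry over. Pictures are saved under pics/ and viewed, at most 14 in all, crops included, and the job is handed in when it is done.

```bash
mkdir -p pics; ls
cat > h.py <<'E'
import numpy as np, cv2
from scipy.spatial.transform import Rotation as Rn
from cell import env
def cam(n):
    c=env.read_camera(n); R=cv2.Rodrigues(np.array(c["rvec"],float))[0]; c["R"]=R; c["t"]=np.array(c["tvec"],float).ravel(); return c
def save(c,f): cv2.imwrite("pics/"+f,cv2.cvtColor(c["frame"],cv2.COLOR_RGB2BGR))
def cloud(c):
    "world points per pixel (pinhole)"
    z=c["z_map"]; K=c["K"]; v,u=np.mgrid[:z.shape[0],:z.shape[1]]
    p=np.stack([(u-K[0][2])/K[0][0]*z,(v-K[1][2])/K[1][1]*z,z],-1)
    w=(p-c["t"])@c["R"]; w[z==0]=np.nan; return w
E
python3 - <<'E'
from h import *
for n in("top","side","wrist"):
    c=cam(n); save(c,n+"0.png"); print(n,np.array(c["K"]).round(1).tolist(),(-c["R"].T@c["t"]).round(3), c["R"].round(2).tolist())
o=env.get_obs(); print(o, env.grip_point_offset)
E
```

```text
pics
top [[541.0, 0.0, 275.4], [0.0, 541.0, 209.5], [0.0, 0.0, 1.0]] [ 0.406 -0.081  2.011] [[-0.01, -1.0, 0.01], [-1.0, 0.01, -0.06], [0.06, -0.01, -1.0]]
side [[469.7, 0.0, 278.9], [0.0, 469.7, 209.5], [0.0, 0.0, 1.0]] [-0.239  0.82   0.978] [[-0.76, -0.66, 0.02], [-0.4, 0.45, -0.8], [0.52, -0.61, -0.6]]
wrist [[325.2, 0.0, 279.9], [0.0, 325.2, 212.3], [0.0, 0.0, 1.0]] [ 0.224 -0.616  0.384] [[0.22, -0.98, -0.0], [-0.93, -0.21, 0.3], [-0.29, -0.06, -0.95]]
{'time_s': 0.15, 'qpos': array([78.04341632, 18.42849437, -4.01589855, 83.15513805,  1.29542143,
       78.54099294, -3.25996371]), 'joint_velocities': array([-0.03603566, -0.16585634,  0.01156963, -0.27611937, -0.05685058,
       -0.01412654,  0.02331778]), 'effort': array([ 1.51183108e-04, -4.91795504e+01, -4.04657861e-01, -3.12876999e+01,
       -6.40577241e-02,  4.04287234e-02,  1.01268915e-04]), 'tool_pos': array([ 0.14348335, -0.63356774,  0.22175448]), 'tool_rot': array([-1.79920611e+02,  5.18612567e-03,  1.27663672e+01]), 'force': array([-0.99936617,  0.38793993,  0.13851681]), 'wrist_torque': array([ 0.03052204, -0.01227302, -0.0099724 ]), 'grasp_force': 0.0, 'grip_width': 0.08706690957074134} 0.0187
```

View pics/top0.png

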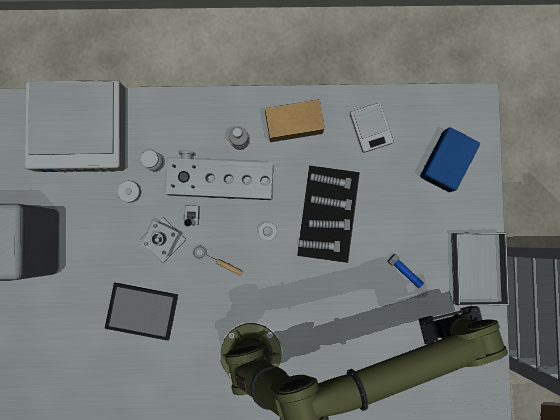

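View pics/side0.png

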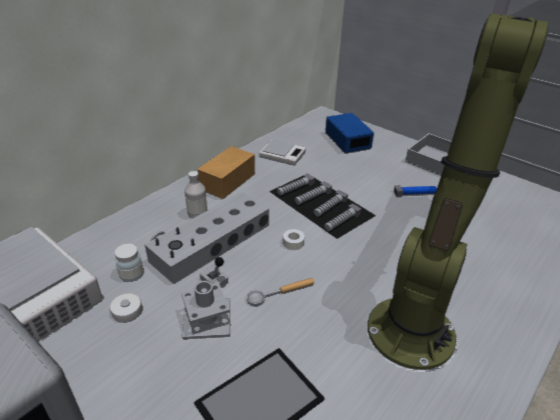

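Top view: the manifold is at (220,180), with its sockets at (210,178), (228,179), (247,180) and (265,181) and its studs around (183,177). The lever is at (190,215) and the flange is on its post at (160,239). The mat at (330,213) holds four grey candles at about (331,182), (331,203), (330,224) and (320,245).

Candidates for "candle":
- The four grey ones on the mat, which match the description. I choose these.
- The blue one at (406,271), a decoy.

The flange is unique at (160,239). The castor (128,190) and the label roll (267,231) are not it. The lever is at (190,215).

Run:
```python
from h import *
c=cam("top"); w=cloud(c); f=c["frame"]
cv2.imwrite("pics/crop1.png",cv2.resize(cv2.cvtColor(f[140:270,130:370],cv2.COLOR_RGB2BGR),None,fx=3.3,fy=3.3,interpolation=cv2.INTER_CUBIC))
def at(u,v): return w[v-1:v+2,u-1:u+2].reshape(-1,3).mean(0).round(4)
print("table z",at(230,280)[2],at(400,230)[2])
# manifold top
m=(abs(w[...,2]-.07)<.006); m[:150]=0;m[205:]=0;m[:,:160]=0;m[:,280:]=0
n,l,s,_=cv2.connectedComponentsWithStats(m.astype(np.uint8)); k=1+s[1:,4].argmax()
P=w[l==k]; r=cv2.minAreaRect(P[:,:2].astype(np.float32)); print("manifold",r,P[:,2].mean())
for u,v in [(210,178),(228,179),(247,180),(265,181),(183,177)]: print(at(u,v))
# candles
m=(w[...,2]>.012)&(w[...,2]<.06); m[:165]=0;m[265:]=0;m[:,:295]=0;m[:,365:]=0
n,l,s,_=cv2.connectedComponentsWithStats(m.astype(np.uint8))
for k in range(1,n):
    if s[k,4]<40: continue
    P=w[l==k]; r=cv2.minAreaRect(P[:,:2].astype(np.float32)); print("candle",np.round(r[0],4),np.round(r[1],3),round(r[2],1),P[:,2].max().round(3))
m=(w[...,2]>.055)&(w[...,2]<.085); m[:205]=0;m[:,:130]=0;m[265:]=0;m[:,190:]=0
P=w[m]; print("flange",cv2.minAreaRect(P[:,:2].astype(np.float32)))
m=(w[...,2]>.1)&(w[...,2]<.135); m[:205]=0;m[:,:130]=0;m[265:]=0;m[:,190:]=0
P=w[m]; print("neck",cv2.minAreaRect(P[:,:2].astype(np.float32)))
print("lever",at(189,222),at(190,215))
```

```text
table z 0.0004 -0.0015
manifold ((0.6394190192222595, 0.10761995613574982), (0.3807472288608551, 0.13269653916358948), 86.36531066894531) 0.06994114270410023
[0.6456 0.1453 0.0186]
[nan nan nan]
[0.6357 0.0083 0.024 ]
[ 0.6318 -0.058   0.018 ]
[0.6443 0.2365 0.0711]
candle [ 0.6312 -0.2995] [0.159 0.04 ] 79.1 0.045
candle [ 0.5558 -0.3006] [0.158 0.046] 78.5 0.046
candle [ 0.4706 -0.291 ] [0.148 0.037] 87.8 0.047
candle [ 0.3949 -0.2534] [0.149 0.041] 85.3 0.043
flange ((0.45257824659347534, 0.30439072847366333), (0.10689818859100342, 0.17094828188419342), 59.263710021972656)
neck ((0.44295740127563477, 0.2739504277706146), (0.044719599187374115, 0.14899788796901703), 22.884693145751953)
lever [0.4804 0.2102 0.1066] [0.5085 0.2165 0.0408]
```

View pics/crop1.png

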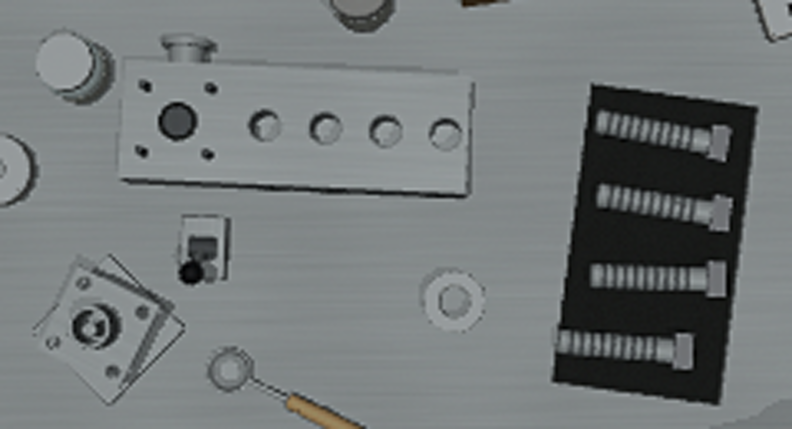

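The crop shows the four grey candles with heads at crop-right (715,143), (720,212), (715,278) and (683,350), and no blue one on the mat. It also shows the flange, the studs, four sockets and the lever ball at (190,272). I choose the grey mat candles. Next I'll write a planning helper.

```bash
cat >> h.py <<'E'
def pose():
    o=env.get_obs(); return np.array(o["tool_pos"]),Rn.from_euler("xyz",o["tool_rot"],degrees=True)
def plan(p=None,R=None):
    "print shift (units) in present tool axes, and turn (units); R=Rotation target"
    p0,R0=pose(); o=env.get_obs()
    print("at",p0.round(4),"rot",np.round(o["tool_rot"],1),"q",np.round(o["qpos"],0),"F",np.round(o["force"],1),"w",round(o["grip_width"],4),round(o["grasp_force"],1),"t",round(o["time_s"],1))
    if p is not None: print(" shift units",(R0.inv().apply(np.array(p)-p0)/.08).round(3))
    if R is not None:
        print(" turn units",((R0.inv()*R).as_rotvec()/np.pi).round(4))
        if p is not None: print(" shift after turn",(R.inv().apply(np.array(p)-p0)/.08).round(3))
def down(yaw): return Rn.from_euler("xyz",[180,0,yaw],degrees=True)
def wrays(c,uv):
    "fisheye pixel -> world origin, unit directions"
    uv=np.atleast_2d(uv).astype(float); K=np.array(c["K"]); d=(uv-K[:2,2])/[K[0,0],K[1,1]]; r=np.linalg.norm(d,axis=1,keepdims=True)
    v=np.hstack([d/np.maximum(r,1e-9)*np.sin(r),np.cos(r)])@c["R"]; return -c["R"].T@c["t"],v
def onplane(c,uv,z):
    o,v=wrays(c,uv); return o+v*((z-o[2])/v[:,2])[:,None]
E
python3 - <<'E'
from h import *
plan([0.5,-0.12,.35],down(75))
E
# up first
python3 -m creep '{"translation":[[0,0,-0.7],[0,0,-0.7],[0,0,-0.2]],"turn":[[0,0,-0.05],[0,0,-0.05],[0,0,-0.05]],"grip":[1,1,1]}'
python3 - <<'E'
from h import *
plan([0.5,-0.12,.35],down(75))
E
```

```text
at [ 0.1435 -0.6336  0.2219] rot [-179.9    0.    12.8] q [78. 18. -4. 83.  1. 79. -3.] F [-0.5 -0.5 -0.1] w 0.0869 0.0 t 0.2
 shift units [ 5.765 -5.279 -1.596]
 turn units [-4.000e-04 -2.000e-04 -3.457e-01]
 shift after turn [ 7.355  2.643 -1.602]
time_s: 0.57
tool_pos: [0.144, -0.6351, 0.3554]
tool_rot: [179.6, 0.2, 40.1]
force: [-0.1, -1.5, -0.3]
grip_width: 0.0871
grasp_force: 0.0
at [ 0.144  -0.6351  0.3554] rot [179.6   0.2  40.1] q [80. 17. -7. 70.  2. 93. 24.] F [-0.1 -1.5 -0.3] w 0.0871 0.0 t 0.6
 shift units [ 7.55  -2.064  0.032]
 turn units [ 0.0016  0.0015 -0.1941]
 shift after turn [7.371 2.632 0.068]
```

```bash
python3 -m creep '{"translation":[[0.63,-0.17,0],[0.63,-0.17,0],[0.63,-0.17,0],[0.63,-0.17,0],[0.63,-0.17,0]],"turn":[[0,0,0],[0,0,0],[0,0,0],[0,0,0],[0,0,0]],"grip":[1,1,1,1,1]}' >/dev/null
python3 -m creep '{"translation":[[0.63,-0.17,0],[0.63,-0.17,0],[0.63,-0.17,0],[0.63,-0.17,0],[0.63,-0.17,0]],"turn":[[0,0,0],[0,0,0],[0,0,0],[0,0,0],[0,0,0]],"grip":[1,1,1,1,1]}' >/dev/null
python3 -m creep '{"translation":[[0,0,0],[0,0,0],[0,0,0],[0,0,0],[0,0,0]],"turn":[[0,0,-0.05],[0,0,-0.05],[0,0,-0.05],[0,0,-0.044],[0,0,0]],"grip":[1,1,1,1,1]}' >/dev/null
python3 - <<'E'
from h import *
plan([0.55,0.05,.38],down(90))
E
```

```text
at [ 0.4439 -0.2069  0.3504] rot [-180.     0.    74.6] q [ 54.  -2. -31.  92.  -1.  90.   8.] F [ 0.1 -0.7  0.2] w 0.0869 0.0 t 2.5
 shift units [ 3.449  0.426 -0.37 ]
 turn units [-0.0001  0.     -0.0855]
 shift after turn [ 3.212  1.326 -0.37 ]
```

```bash
python3 -m creep '{"translation":[[0.6,0.09,-0.07],[0.6,0.09,-0.07],[0.6,0.09,-0.07],[0.6,0.09,-0.07],[0.6,0.09,-0.07]],"turn":[[0,0,-0.0171],[0,0,-0.0171],[0,0,-0.0171],[0,0,-0.0171],[0,0,-0.0171]],"grip":[1,1,1,1,1]}' >/dev/null
python3 -m creep '{"translation":[[0.4,0.5,0],[0,0.45,0],[0,0,0],[0,0,0]],"turn":[[0,0,0],[0,0,0],[0,0,0],[0,0,0]],"grip":[1,1,1,1]}' >/dev/null
python3 - <<'E'
from h import *
plan([0.55,0.05,.38],down(90)); c=cam("wrist"); save(c,"w1.png")
E
```

```text
at [0.593  0.0557 0.3783] rot [-179.9   -0.    90. ] q [ 31.  16. -49.  74.  12.  96. -16.] F [-0.4 -0.2 -0.5] w 0.0875 0.0 t 3.6
 shift units [-0.071 -0.537 -0.021]
 turn units [-0.0004 -0.0001  0.    ]
 shift after turn [-0.071 -0.537 -0.022]
```

View pics/w1.png

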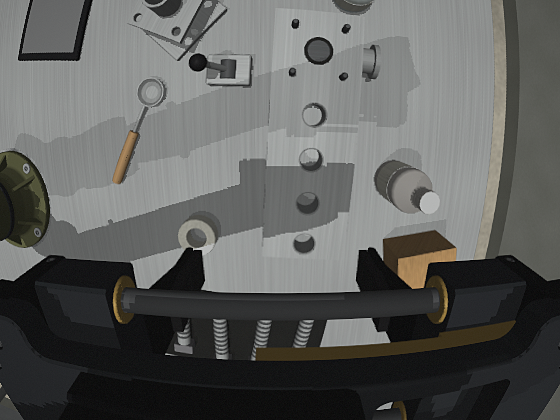

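The wrist view shows sockets at (314,115), (311,159), (307,202) and (304,243), and studs at (295,22), (349,27), (292,72) and (343,76). The lever ball is at (198,62). I'll measure the socket mouths by finding where depth drops below the top plane.

```bash
cat >> h.py <<'E'
def wcloud(c):
    z=c["z_map"]; h,w=z.shape; v,u=np.mgrid[:h,:w]; o,d=wrays(c,np.stack([u.ravel(),v.ravel()],1))
    ax=c["R"][2]; s=z.ravel()/(d@ax); P=o+d*s[:,None]; P[z.ravel()==0]=np.nan; return P.reshape(h,w,3)
E
cat > man.py <<'E'
from h import *
def sockets(c):
    w=wcloud(c); h,wd=w.shape[:2]; v,u=np.mgrid[:h,:wd]; q=onplane(c,np.stack([u.ravel(),v.ravel()],1),.07).reshape(h,wd,3)
    reg=(abs(q[...,0]-.639)<.045)&(q[...,1]>-.085)&(q[...,1]<.175)
    m=reg&(w[...,2]<.062); n,l,s,_=cv2.connectedComponentsWithStats(m.astype(np.uint8)); out=[]
    for k in range(1,n):
        if s[k,4]<40: continue
        e=cv2.minEnclosingCircle(q[l==k][:,:2].astype(np.float32)); out.append([*q[l==k][:,:2].mean(0),*e[0],e[1],s[k,4]])
    m=(abs(q[...,0]-.645)<.07)&(abs(q[...,1]-.2365)<.07)&(w[...,2]>.082)&(w[...,2]<.105)
    n,l,s,_=cv2.connectedComponentsWithStats(m.astype(np.uint8)); st=[]
    for k in range(1,n):
        if s[k,4]<4: continue
        P=w[l==k]; T=P[P[:,2]>P[:,2].max()-.006]; st.append([*T.mean(0),s[k,4]])
    return np.array(out),np.array(st),w
if __name__=="__main__":
    c=cam("wrist"); a,b,w=sockets(c); print(a.round(4)); print(b.round(4))
    reg=(w[...,2]>.064)&(w[...,2]<.076)&(w[...,0]>.5)&(w[...,1]<.33); print("top z",np.median(w[...,2][reg]))
E
python3 man.py
```

```text
[[ 6.416e-01  1.382e-01  6.420e-01  1.384e-01  1.640e-02  3.830e+02]
 [ 6.374e-01  7.260e-02  6.373e-01  7.260e-02  1.620e-02  3.640e+02]
 [ 6.332e-01  7.300e-03  6.331e-01  7.400e-03  1.620e-02  3.290e+02]
 [ 6.295e-01 -5.820e-02  6.292e-01 -5.760e-02  1.610e-02  2.850e+02]]
[[ 0.6139  0.2697  0.0927 43.    ]
 [ 0.6848  0.2653  0.0921 44.    ]
 [ 0.6094  0.1983  0.0922 42.    ]
 [ 0.6811  0.1946  0.0922 48.    ]]
top z 0.06998947311698722
```

```bash
T='{"translation":[[0,0,0],[0,0,0],[0,0,0],[0,0,0],[0,0,0]],"turn":[[0,-0.05,0],[0,-0.05,0],[0,-0.05,0],[0,-0.05,0],[0,-0.05,0]],"grip":[1,1,1,1,1]}'
python3 -m creep '{"translation":[[0,0,0],[0,0,0],[0,0,0],[0,0,0],[0,0,0]],"turn":[[0,-0.05,0],[0,-0.05,0],[0,-0.05,0],[0,-0.05,0],[0,-0.05,0]],"grip":[1,1,1,1,1]}' >/dev/null
python3 -c "from h import *;plan()"
python3 -m creep '{"translation":[[0,0,0],[0,0,0],[0,0,0],[0,0,0],[0,0,0]],"turn":[[0,-0.05,0],[0,-0.05,0],[0,-0.05,0],[0,-0.05,0],[0,-0.05,0]],"grip":[1,1,1,1,1]}' >/dev/null
python3 -c "from h import *;plan()"
```

```text
at [0.5929 0.0555 0.3805] rot [179.7  45.3  89.8] q [ -0.  26. -43.  74.  54. 115. -34.] F [ 0.6 -1.3 -0.3] w 0.0869 0.0 t 4.3
at [0.5929 0.0557 0.3795] rot [128.6  89.9  38.7] q [-48.  37.  15.  83.  64. 117. -32.] F [ 0.7 -0.8 -1.3] w 0.0869 0.0 t 4.9
```

```bash
python3 -m creep '{"translation":[[0.5,0.1,0],[0.5,0.1,0],[0.5,0.1,0],[0.5,0.1,0],[0.5,0.1,0]],"turn":[[0,0,0],[0,0,0],[0,0,0],[0,0,0],[0,0,0]],"grip":[1,1,1,1,1]}' >/dev/null
python3 -c "from h import *;plan([.6293,-.058-.0187,.18])"
python3 -m creep '{"translation":[[0,0,0.33],[0,0,0.33],[0,0,0.33],[0,0,0.33],[0,0,0.33]],"turn":[[0,0,0],[0,0,0],[0,0,0],[0,0,0],[0,0,0]],"grip":[1,1,1,1,1]}' >/dev/null
python3 - <<'E'
from h import *
plan([.6293,-.058-.0187,.18]); c=cam("side"); save(c,"s1.png")
E
```

```text
at [0.6335 0.0557 0.1778] rot [170.9  89.6  80.9] q [-44.  55.  12.  78.  57. 110. -45.] F [ 0.2 -0.3  0.8] w 0.0871 0.0 t 5.5
 shift units [-0.038 -0.052  1.655]
at [ 0.6335 -0.0773  0.1783] rot [172.7  89.7  82.8] q [-38.  50.  15.  90.  61. 100. -48.] F [-0.2  0.8  0. ] w 0.0867 0.0 t 6.2
 shift units [-0.022 -0.053 -0.008]
```

View pics/s1.png

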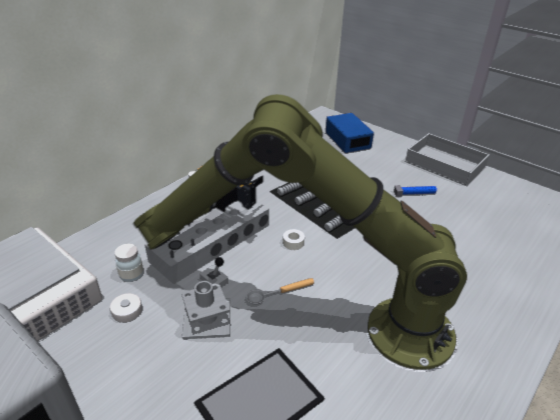

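The side view shows the arm with the tool horizontal pointing -y and its wrist low at (160,225) near the studs and jar. I'll test whether a tool azimuth closer to +x is reachable, since that frees the seat side.

```bash
python3 -m creep '{"translation":[[0,0,0],[0,0,0],[0,0,0],[0,0,0],[0,0,0]],"turn":[[-0.055,0,0],[-0.055,0,0],[-0.055,0,0],[-0.055,0,0],[-0.055,0,0]],"grip":[1,1,1,1,1]}' >/dev/null
python3 -c "from h import *;plan();print(pose()[1].as_matrix().round(2).tolist())"
python3 -m creep '{"translation":[[0,0,0],[0,0,0],[0,0,0],[0,0,0],[0,0,0]],"turn":[[-0.055,0,0],[-0.055,0,0],[0,0,0],[0,0,0],[0,0,0]],"grip":[1,1,1,1,1]}' >/dev/null
python3 -c "from h import *;plan();print(pose()[1].as_matrix().round(2).tolist())"
```

```text
at [ 0.6335 -0.0747  0.1778] rot [136.4  89.7  96.3] q [-46.  29.  18. 134. 106.  76. -75.] F [ 2.3 -0.7  1.2] w 0.0871 0.0 t 6.8
[[-0.0, 0.64, 0.77], [0.01, 0.77, -0.64], [-1.0, 0.0, -0.0]]
at [ 0.6345 -0.0703  0.1201] rot [-109.8   79.4 -136.7] q [-32.  32.   9. 140. 128.  77. -76.] F [ 0.3  1.1 -1. ] w 0.0867 0.0 t 7.5
[[-0.13, 0.44, 0.89], [-0.13, 0.88, -0.46], [-0.98, -0.17, -0.06]]
```

```bash
python3 -m creep '{"translation":[[-0.3,0,0],[-0.3,0,0],[0,0,0]],"turn":[[0.05,0,0],[0.05,0,0],[0.05,0,0]],"grip":[1,1,1]}' >/dev/null
python3 - <<'E'
from h import *
plan();print(pose()[1].as_matrix().round(2).tolist())
c=cam("side"); f=cv2.cvtColor(c["frame"],cv2.COLOR_RGB2BGR)[130:290,130:370]; cv2.imwrite("pics/s2.png",cv2.resize(f,None,fx=3.2,fy=3.2,interpolation=cv2.INTER_CUBIC))
E
```

```text
at [ 0.6413 -0.0619  0.1692] rot [ -82.4   79.6 -136.4] q [-38.  36.   6. 120.  92.  87. -56.] F [ 0.3 -0.3 -0.7] w 0.087 0.0 t 7.8
[[-0.13, 0.8, 0.59], [-0.12, 0.58, -0.81], [-0.98, -0.18, 0.02]]
```

View pics/s2.png

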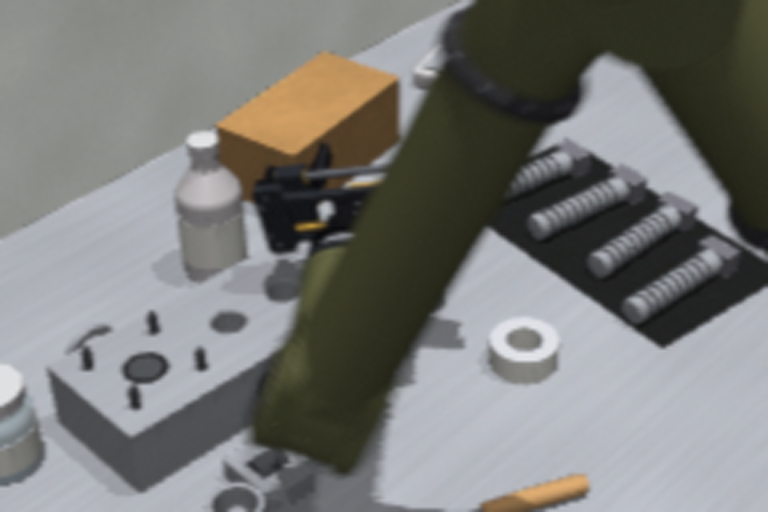

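No camera lump shows. The wrist end at crop (310,440) overhangs close to the lever block. I'll quantify its extent with depth.

Run:
```python
from h import *
p,R=pose()
for n in("side","top"):
    c=cam(n); w=cloud(c); f=c["frame"].astype(int)
    q=(w-(p))@R.as_matrix()   # tool coords
    m=((f[...,1]-f[...,2])>15)&(f[...,1]<140)&(w[...,2]>.07)&(w[...,2]<.6)&(np.hypot(w[...,0],w[...,1])>.2)&(np.linalg.norm(q,axis=-1)<.5)
    for a,b in [(-.1,-.05),(-.15,-.1),(-.2,-.15),(-.25,-.2),(-.3,-.25),(-.35,-.3),(-.4,-.35)]:
        k=m&(q[...,2]>a)&(q[...,2]<=b)
        if k.sum()>10: print(n,(a,b),k.sum(),"x",np.nanpercentile(q[k][:,0],[1,99]).round(3),"y",np.nanpercentile(q[k][:,1],[1,99]).round(3),"minworldz",np.nanpercentile(w[k][:,2],1).round(3))
```

```text
side (-0.1, -0.05) 20 x [-0.037  0.022] y [-0.01   0.096] minworldz 0.134
side (-0.25, -0.2) 69 x [-0.041 -0.027] y [0.    0.029] minworldz 0.184
side (-0.3, -0.25) 38 x [-0.039 -0.027] y [0.008 0.027] minworldz 0.184
side (-0.4, -0.35) 349 x [-0.269 -0.036] y [-0.132  0.022] minworldz 0.201
top (-0.1, -0.05) 57 x [-0.04   0.091] y [-0.079  0.074] minworldz 0.074
top (-0.15, -0.1) 50 x [-0.031  0.084] y [-0.072  0.074] minworldz 0.072
top (-0.25, -0.2) 221 x [-0.044 -0.01 ] y [-0.037  0.03 ] minworldz 0.173
top (-0.3, -0.25) 289 x [-0.042 -0.009] y [-0.036  0.029] minworldz 0.171
top (-0.35, -0.3) 239 x [-0.089 -0.004] y [-0.068  0.035] minworldz 0.17
top (-0.4, -0.35) 195 x [-0.273 -0.046] y [-0.139  0.018] minworldz 0.201
```

```bash
python3 -m creep '{"translation":[[-0.6,0,-0.2],[-0.6,0,-0.2],[-0.5,0,0]],"turn":[[0,0.055,0],[0,0.055,0],[0,0.055,0]],"grip":[1,1,1]}' >/dev/null
python3 - <<'E'
from h import *
plan([.52,-.36,.33],down(85))
E
```

```text
at [ 0.6525 -0.0378  0.3002] rot [-158.6   59.6  145.1] q [-31.  11.   2. 107.  65.  76. -12.] F [ 0.7 -1.1 -1.5] w 0.0873 0.0 t 8.4
 shift units [-0.802 -3.726  2.14 ]
 turn units [0.0718 0.3457 0.2381]
 shift after turn [-4.157 -1.299 -0.373]
```

```bash
python3 -m creep '{"translation":[[0,0,0],[0,0,0],[0,0,0],[0,0,0],[0,0,0]],"turn":[[0.009,0.0432,0.0298],[0.009,0.0432,0.0298],[0.009,0.0432,0.0298],[0.009,0.0432,0.0298],[0.009,0.0432,0.0298]],"grip":[1,1,1,1,1]}' >/dev/null
python3 -m creep '{"translation":[[0,0,0],[0,0,0],[0,0,0]],"turn":[[0.009,0.0432,0.0298],[0.009,0.0432,0.0298],[0.009,0.0432,0.0298]],"grip":[1,1,1]}' >/dev/null
python3 -m creep '{"translation":[[-0.6,-0.19,-0.05],[-0.6,-0.19,-0.05],[-0.6,-0.19,-0.05],[-0.6,-0.19,-0.05],[-0.6,-0.19,-0.05]],"turn":[[0,0,0],[0,0,0],[0,0,0],[0,0,0],[0,0,0]],"grip":[1,1,1,1,1]}' >/dev/null
python3 -m creep '{"translation":[[-0.6,-0.19,-0.05],[-0.55,-0.16,-0.05],[0,0,0],[0,0,0]],"turn":[[0,0,0],[0,0,0],[0,0,0],[0,0,0]],"grip":[1,1,1,1]}' >/dev/null
cat > can.py <<'E'
from h import *
c=cam("wrist"); w=wcloud(c); save(c,"w2.png")
t=cam("top"); wt=cloud(t)
for nm,W in(("wrist",w),("top",wt)):
    m=(W[...,2]>.013)&(W[...,2]<.06)&(W[...,0]>.33)&(W[...,0]<.72)&(W[...,1]<-.19)&(W[...,1]>-.42)
    n,l,s,_=cv2.connectedComponentsWithStats(m.astype(np.uint8))
    for k in range(1,n):
        P=W[l==k]
        if s[k,4]<30 or np.ptp(P[:,1])<.05: continue
        vx,vy,x0,y0=cv2.fitLine(P[:,:2].astype(np.float32),cv2.DIST_L2,0,.01,.01).ravel()
        d=np.array([vx,vy])*(1 if vy>0 else -1); a=(P[:,:2]-[x0,y0])@d; lo,hi=np.percentile(a,[.5,99.5]); tb=abs((P[:,:2]-[x0,y0])@[-d[1],d[0]])
        print(nm,"foot",(d*hi+[x0,y0]).round(4),"head end",(d*lo+[x0,y0]).round(4),"L",round(hi-lo,3),"yaw",np.degrees(np.arctan2(d[1],d[0])).round(1),"zmax",np.nanpercentile(P[:,2],98).round(4))
plan([.52,-.36,.33],down(85))
E
python3 can.py
```

```text
wrist foot [ 0.3772 -0.1911] head end [ 0.377  -0.3088] L 0.118 yaw 89.9 zmax 0.0335
wrist foot [ 0.645  -0.2295] head end [ 0.6167 -0.3746] L 0.148 yaw 79.0 zmax 0.0333
wrist foot [ 0.4756 -0.221 ] head end [ 0.4694 -0.3684] L 0.148 yaw 87.6 zmax 0.0333
wrist foot [ 0.5646 -0.2297] head end [ 0.5387 -0.3751] L 0.148 yaw 79.9 zmax 0.0333
top foot [ 0.6452 -0.2265] head end [ 0.6167 -0.3724] L 0.149 yaw 79.0 zmax 0.0413
top foot [ 0.5638 -0.2256] head end [ 0.5377 -0.3715] L 0.148 yaw 79.9 zmax 0.0397
top foot [ 0.4712 -0.2173] head end [ 0.4707 -0.3486] L 0.131 yaw 89.8 zmax 0.0397
top foot [ 0.3731 -0.1901] head end [ 0.3745 -0.2786] L 0.089 yaw 90.9 zmax 0.039
at [ 0.5183 -0.3587  0.3274] rot [1.799e+02 1.000e-01 8.460e+01] q [16. 15. 21. 77. -5. 89. 31.] F [-0.5  0.3  0.9] w 0.0868 0.0 t 10.6
 shift units [-0.014  0.023 -0.032]
 turn units [ 0.0008  0.0007 -0.002 ]
 shift after turn [-0.014  0.023 -0.032]
```

View pics/w2.png

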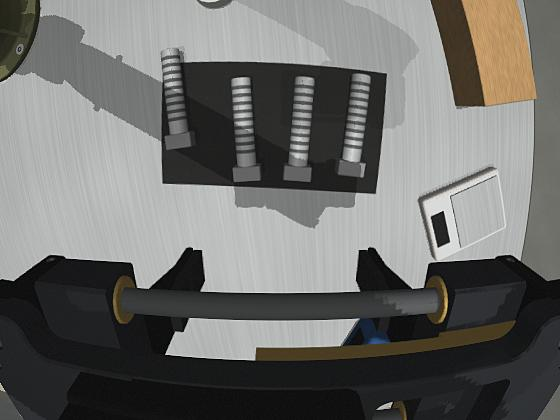

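The wrist view shows the four grey candles on the mat with heads at (352,168), (297,172), (246,173) and (178,140). The leftmost has been shifted, and the blue decoy is at (375,330), off the mat. I'll start with the candle farthest out, head gripped.

Run:
```python
from h import *
plan([.6184,-.3655,.1],down(79))
```

```text
at [ 0.5183 -0.3587  0.3274] rot [1.799e+02 1.000e-01 8.460e+01] q [16. 15. 21. 77. -5. 89. 31.] F [-0.5  0.3  0.9] w 0.0868 0.0 t 10.6
 shift units [0.039 1.248 2.846]
 turn units [0.0008 0.0007 0.0313]
 shift after turn [0.155 1.245 2.843]
```

```bash
python3 -m creep '{"translation":[[0,0,0],[0.05,0.42,0.5],[0.05,0.42,0.6],[0.05,0.4,0.6],[0,0,0.6]],"turn":[[0.0008,0.0007,0.0313],[0,0,0],[0,0,0],[0,0,0],[0,0,0]],"grip":[0.7,0.7,0.7,0.7,0.7]}' >/dev/null
python3 -m creep '{"translation":[[0,0,0.54],[0,0,0],[0,0,0]],"turn":[[0,0,0],[0,0,0],[0,0,0]],"grip":[0.7,0.7,0.7]}' >/dev/null
python3 - <<'E'
from h import *
plan([.6184,-.3655,.006],down(79))
E
```

```text
at [ 0.6193 -0.368   0.1032] rot [1.798e+02 1.000e-01 7.900e+01] q [ 16.  31.  19.  81. -10.  69.  24.] F [-0.  -0.4  0.9] w 0.0612 0.0 t 11.6
 shift units [ 0.03  -0.022  1.215]
 turn units [ 0.0012  0.0005 -0.0002]
 shift after turn [ 0.028 -0.017  1.215]
```

```bash
python3 -m creep '{"translation":[[0.03,-0.02,0.4],[0,0,0.4],[0,0,0.3],[0,0,0.1],[0,0,0]],"turn":[[0.001,0,0],[0,0,0],[0,0,0],[0,0,0],[0,0,0]],"grip":[0.7,0.7,0.7,0.7,0.7]}' 50
python3 -m creep '{"translation":[[0,0,0],[0,0,0],[0,0,0],[0,0,0]],"turn":[[0,0,0],[0,0,0],[0,0,0],[0,0,0]],"grip":[0.3,0.3,0.3,0.3]}' 50
python3 -m creep '{"translation":[[0,0,-0.1],[0,0,-0.4],[0,0,-0.5],[0,0,-0.5],[0,0,-0.5]],"turn":[[0,0,0],[0,0,0],[0,0,0],[0,0,0],[0,0,0]],"grip":[0.3,0.3,0.3,0.3,0.3]}' 50
python3 -c "
from h import *
c=cam('wrist');save(c,'w3.png');plan()"
```

```text
time_s: 12.22
tool_pos: [0.6179, -0.3662, 0.007]
tool_rot: [180.0, 0.1, 78.9]
force: [-0.9, 1.0, 0.6]
grip_width: 0.0609
grasp_force: 0.0
time_s: 12.72
tool_pos: [0.6177, -0.3661, 0.0063]
tool_rot: [180.0, 0.1, 78.9]
force: [0.6, 0.0, 3.7]
grip_width: 0.0396
grasp_force: 49.8
time_s: 13.35
tool_pos: [0.6163, -0.3653, 0.1658]
tool_rot: [-179.8, 0.0, 78.9]
force: [0.7, -0.8, -3.0]
grip_width: 0.0394
grasp_force: 49.8
at [ 0.6189 -0.3669  0.1729] rot [179.7   0.2  78.9] q [15. 29. 19. 77. -9. 76. 23.] F [ 1.2 -2.1  2.1] w 0.0398 49.8 t 13.4
```

View pics/w3.png

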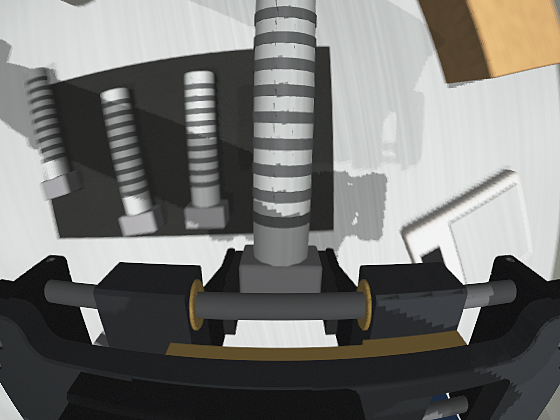

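The candle is held squarely at the head, running up the image from (282,250) to (287,0). I'll measure its axis in the tool frame.

```bash
cat > held.py <<'E'
from h import *
def held():
    c=cam("wrist"); w=wcloud(c); p,R=pose(); q=(w-p)@R.as_matrix()
    m=(q[...,0]>.03)&(q[...,0]<.135)&(abs(q[...,1])<.025)&(abs(q[...,2]+.012)<.06)
    Q=q[m]; xs=[];zs=[];ys=[]
    for a in np.arange(.03,.13,.008):
        k=Q[(Q[:,0]>=a)&(Q[:,0]<a+.008)]
        if len(k)<30: continue
        xs.append(a+.004); zs.append(np.percentile(k[:,2],5)+.014); ys.append((k[:,1].min()+k[:,1].max())/2)
    fz=np.polyfit(xs,zs,1); fy=np.polyfit(xs,ys,1)
    print("axis z(x): z0 %.4f slope %.1f deg | y0 %.4f slope %.1f deg"%(fz[1],np.degrees(fz[0]),fy[1],np.degrees(fy[0])), "xmax seen",Q[:,0].max().round(3),np.round(zs,4)[[0,-1]])
    return fz,fy
if __name__=="__main__": held(); plan()
E
python3 held.py
```

```text
axis z(x): z0 -0.0141 slope 0.1 deg | y0 0.0006 slope 1.0 deg xmax seen 0.135 [-0.0142 -0.0139]
at [ 0.6191 -0.3672  0.171 ] rot [179.7   0.2  78.9] q [15. 29. 19. 77. -9. 76. 23.] F [ 1.3 -0.7 -1.2] w 0.0394 49.8 t 13.4
```

```bash
cat >> h.py <<'E'
S={1:(.6293,-.0580),2:(.6333,.0073),3:(.6374,.0726),4:(.6417,.1383)}
def horiz(az):
    a=np.radians(az); z=np.array([np.cos(a),np.sin(a),0]); x=np.array([0,0,-1.]); return Rn.from_matrix(np.stack([x,np.cross(z,x),z],1))
def sock(n,az,z,back=.0135):
    a=np.radians(az); return np.array([S[n][0]+back*np.cos(a),S[n][1]+back*np.sin(a),z])
E
python3 -c "
from h import *
plan([.63,-.075,.36],down(85))"
```

```text
at [ 0.6191 -0.3672  0.171 ] rot [179.7   0.2  78.9] q [15. 29. 19. 77. -9. 76. 23.] F [ 1.3 -0.7 -1.2] w 0.0394 49.8 t 13.4
 shift units [ 3.602 -0.557 -2.38 ]
 turn units [ 0.0019  0.0013 -0.034 ]
 shift after turn [ 3.651 -0.183 -2.363]
```

```bash
python3 -m creep '{"translation":[[0.2,0,-0.5],[0.4,0,-0.5],[0.5,-0.1,-0.5],[0.5,-0.1,-0.5],[0.5,-0.1,-0.38]],"turn":[[0,0,0],[0,0,0],[0,0,0],[0,0,0],[0,0,0]],"grip":[0.3,0.3,0.3,0.3,0.3]}' >/dev/null
python3 -m creep '{"translation":[[0.5,-0.1,0],[0.5,-0.1,0],[0.5,-0.06,0],[0,0,0],[0,0,0]],"turn":[[0,0,0],[0,0,0],[0,0,0],[0,0,-0.034],[0,0,0]],"grip":[0.3,0.3,0.3,0.3,0.3]}' >/dev/null
python3 -c "
from h import *
plan([.63,-.075,.36],horiz(-90))"
python3 -m creep '{"translation":[[0,0,0],[0,0,0],[0,0,0],[0,0,0],[0,0,0]],"turn":[[0,-0.05,0],[0,-0.05,0],[0,-0.05,0],[0,-0.05,0],[0,-0.05,0]],"grip":[0.3,0.3,0.3,0.3,0.3]}' >/dev/null
python3 -m creep '{"translation":[[0,0,0],[0,0,0],[0,0,0],[0,0,0],[0,0,0]],"turn":[[0,-0.05,0],[0,-0.05,0],[0,-0.05,0],[0,-0.05,0],[0,-0.05,0]],"grip":[0.3,0.3,0.3,0.3,0.3]}' >/dev/null
python3 -c "
from h import *
plan(sock(1,-90,.25),horiz(-90))"
python3 held.py
```

```text
at [ 0.6285 -0.0739  0.3537] rot [-1.797e+02  1.000e-01  8.500e+01] q [-6. 15. 13. 73. -3. 93.  2.] F [ 0.4  0.  -2.4] w 0.0398 49.8 t 14.7
 shift units [-0.012  0.02  -0.079]
 turn units [-0.0231 -0.4992 -0.0206]
 shift after turn [-0.079  0.019  0.013]
at [ 0.6292 -0.0742  0.3542] rot [ -14.5   89.8 -109.4] q [-38.  38.  17.  85.  65. 110. -33.] F [-0.   0.2 -2.2] w 0.0396 49.8 t 15.9
 shift units [ 1.303 -0.    -0.038]
 turn units [-0.0276  0.0013  0.0004]
 shift after turn [ 1.303e+00  1.000e-03 -3.300e-02]
axis z(x): z0 -0.0125 slope -0.3 deg | y0 0.0019 slope 1.5 deg xmax seen 0.131 [-0.0125 -0.0122]
at [ 0.6284 -0.0738  0.349 ] rot [ -42.8   89.1 -137.7] q [-38.  39.  17.  85.  65. 110. -33.] F [-1.2 -0.1 -6.9] w 0.0399 49.8 t 16.0
```

```bash
cat > vert.py <<'E'
from h import *
from scipy.optimize import least_squares
def vert(cx,cy,z0,z1,names=("side","top"),r=.014,rad=.03):
    "fit vertical-ish cylinder near cx,cy: centre at z levels"
    for n in names:
        c=cam(n); W=cloud(c) if n!="wrist" else wcloud(c)
        m=(np.hypot(W[...,0]-cx,W[...,1]-cy)<rad)&(W[...,2]>z0)&(W[...,2]<z1); P=W[m]
        if len(P)<25: print(n,"few",len(P)); continue
        zm=(z0+z1)/2
        f=lambda a: np.hypot(P[:,0]-a[0]-a[2]*(P[:,2]-zm),P[:,1]-a[1]-a[3]*(P[:,2]-zm))-r
        s=least_squares(f,[cx,cy,0,0],loss="soft_l1",f_scale=.002); a=s.x
        lo=P[:,2].min()
        print(n,len(P),"centre@zm",a[:2].round(4),"tilt deg",np.degrees(a[2:]).round(1),"at foot",(a[:2]+a[2:]*(z0-zm)).round(4),"rms",np.sqrt((s.fun**2).mean()).round(4),"zmin",lo.round(3))
E
python3 - <<'E'
from vert import *
p,R=pose(); q=p+R.apply([0,0,-.013]); f=p+R.apply([.141,0,-.013]); print(q.round(4),f.round(4))
vert(f[0],f[1],f[2]+.002,f[2]+.115)
plan(sock(1,-90,.25),horiz(-90))
E
```

```text
[ 0.6296 -0.0609  0.3489] [ 0.6278 -0.0624  0.2079]
side 103 centre@zm [ 0.6317 -0.0582] tilt deg [-1.7  3.7] at foot [ 0.6334 -0.0618] rms 0.002 zmin 0.21
top few 4
at [ 0.6288 -0.0743  0.3521] rot [ -78.6   89.6 -173.7] q [-38.  39.  17.  85.  65. 109. -33.] F [-1.1  0.3 -2.2] w 0.0394 49.8 t 16.1
 shift units [ 1.276  0.012 -0.037]
 turn units [-0.0278  0.0003  0.0021]
 shift after turn [ 1.276  0.007 -0.035]
```

```bash
cat >> h.py <<'E'
TI=1.7
def ins(n,az,zfoot,tilt=None,back=.013):
    "tool pose so that the tilted held candle is vertical, foot at socket n, height zfoot"
    t=TI if tilt is None else tilt
    R=horiz(az)*Rn.from_euler("z",-t,degrees=True)
    p=np.array([*S[n],zfoot])-R.apply([.141,.141*np.tan(np.radians(t)),-back]); return p,R
E
python3 - <<'E'
from h import *
plan(*ins(1,-92,.1))
c=cam("side"); W=cloud(c); K=np.array(c["K"]); o=-c["R"].T@c["t"]
v,u=np.mgrid[:420,:560]; d=np.stack([(u-K[0,2])/K[0,0],(v-K[1,2])/K[1,1],np.ones_like(u)],-1)@c["R"]; q=o+d*((.07-o[2])/d[...,2])[...,None]
for n in S:
    m=(np.hypot(q[...,0]-S[n][0],q[...,1]-S[n][1])<.028)&(W[...,2]<.064)
    if m.sum()>20: print(n,m.sum(),cv2.minEnclosingCircle(q[m][:,:2].astype(np.float32)),q[m][:,:2].mean(0).round(4))
E
```

```text
at [ 0.6288 -0.0743  0.3521] rot [ -78.6   89.6 -173.7] q [-38.  39.  17.  85.  65. 109. -33.] F [-1.1  0.3 -2.2] w 0.0394 49.8 t 16.1
 shift units [ 1.388  0.007 -0.043]
 turn units [-0.0167  0.0001 -0.0073]
 shift after turn [ 1.388  0.041 -0.041]
1 38 ((0.6299771070480347, -0.06304175406694412), 0.02247641235589981) [ 0.6294 -0.0566]
2 35 ((0.6327382326126099, 0.012296993285417557), 0.014474400319159031) [0.6329 0.0116]
3 43 ((0.6394292712211609, 0.0753219872713089), 0.015742365270853043) [0.6374 0.077 ]
4 44 ((0.64031583070755, 0.1419421285390854), 0.015310040675103664) [0.6409 0.1422]
```

```bash
sed -i 's/^S={.*/S={1:(.6293,-.0558),2:(.6333,.0095),3:(.6374,.0748),4:(.6417,.1405)}/' h.py
python3 -m creep '{"translation":[[0,0,0],[0.4,0.04,-0.03],[0.4,0,-0.03],[0.3,0,0],[0.2,0,0]],"turn":[[-0.0167,0,-0.0073],[0,0,0],[0,0,0],[0,0,0],[0,0,0]],"grip":[0.3,0.3,0.3,0.3,0.3]}' >/dev/null
python3 - <<'E'
from vert import *
plan(*ins(1,-92,.08)); p,R=pose(); f=p+R.apply([.141,.0042,-.013]); print(f.round(4))
vert(f[0],f[1],f[2]+.002,f[2]+.115,("side",))
E
python3 held.py
```

```text
at [ 0.6301 -0.0699  0.2513] rot [-94.3  88.7 173.7] q [-38.  44.  15.  88.  63. 105. -41.] F [ 0.5 -0.5 -2.7] w 0.0396 49.8 t 16.8
 shift units [ 0.379 -0.008 -0.012]
 turn units [-0.0001 -0.0005 -0.0022]
 shift after turn [ 0.379 -0.006 -0.013]
[ 0.6316 -0.0567  0.1103]
side 62 centre@zm [ 0.6298 -0.0484] tilt deg [-3.3  8.3] at foot [ 0.6331 -0.0566] rms 0.0019 zmin 0.113
axis z(x): z0 -0.0123 slope -0.2 deg | y0 0.0011 slope 0.9 deg xmax seen 0.135 [-0.0124 -0.0128]
at [ 0.6297 -0.0698  0.2503] rot [-90.5  88.5 177.5] q [-38.  44.  15.  88.  63. 105. -41.] F [ 0.6  0.2 -2.3] w 0.0396 49.8 t 16.9
```

```bash
python3 -m creep '{"translation":[[0.2,-0.02,-0.012],[0.18,0,0],[0,0,0]],"turn":[[0,0,0],[0,0,0],[0,0,0]],"grip":[0.3,0.3,0.3]}'
python3 -m creep '{"translation":[[0.1,0,0],[0.1,0,0],[0.05,0,0],[0,0,0]],"turn":[[0,0,0],[0,0,0],[0,0,0],[0,0,0]],"grip":[0.3,0.3,0.3,0.3]}'
```

```text
time_s: 17.25
tool_pos: [0.6272, -0.0683, 0.2196]
tool_rot: [-88.3, 88.4, 179.7]
force: [0.5, -0.5, -2.3]
grip_width: 0.0399
grasp_force: 49.8
time_s: 17.75
tool_pos: [0.6284, -0.0693, 0.2102]
tool_rot: [-45.9, 88.9, -138.1]
force: [-0.3, 1.5, 20.1]
grip_width: 0.0394
grasp_force: 50.0
```

```bash
python3 -m creep '{"translation":[[-0.2,0,0],[-0.15,0,0],[0,0,0]],"turn":[[0,0,0],[0,0,0],[0,0,0]],"grip":[0.3,0.3,0.3]}'
python3 - <<'E'
from h import *
a=cam("wrist"); b=cam("side"); print("wristcam",(-a["R"].T@a["t"]).round(3))
A=a["frame"][:300,130:430]; B=cv2.resize(b["frame"][150:270,150:310],None,fx=2.9,fy=2.5,interpolation=cv2.INTER_CUBIC)
B=cv2.resize(B,(400,300)); cv2.imwrite("pics/c4.png",cv2.cvtColor(np.hstack([cv2.resize(A,(300,300)),B]),cv2.COLOR_RGB2BGR))
E
```

```text
time_s: 18.12
tool_pos: [0.6279, -0.0683, 0.2296]
tool_rot: [-93.0, 88.7, 175.0]
force: [-0.1, -0.3, -2.6]
grip_width: 0.0396
grasp_force: 50.0
wristcam [0.633 0.094 0.148]
```

View pics/c4.png

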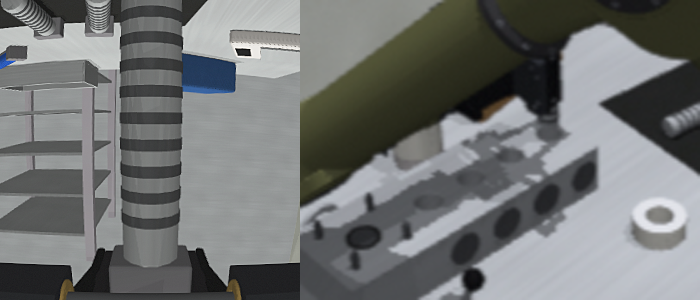

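Run:
```python
from h import *
c=cam("top"); K=np.array(c["K"]); o=-c["R"].T@c["t"]
g=cv2.imread("pics/top0.png",0).astype(float)
def P(u,v,z=.07):
    d=np.array([(u-K[0,2])/K[0,0],(v-K[1,2])/K[1,1],1])@c["R"]; return (o+d*((z-o[2])/d[2]))[:2].round(4)
for u,v in [(210,178),(228,179),(247,180),(265,180)]:
    G=g[v-8:v+9,u-8:u+9]; med=np.median(g[165:172,205:260]); m=(abs(G-med)>12)
    n,l,s,ce=cv2.connectedComponentsWithStats(m.astype(np.uint8)); 
    dd=[(np.hypot(*(ce[k]-8)),k) for k in range(1,n) if s[k,4]>8]; k=min(dd)[1]
    ys,xs=np.nonzero(l==k); wt=np.ones(len(xs)); print(P(xs.mean()+u-8,ys.mean()+v-8), s[k], "bbox centre",P(u-8+s[k,0]+(s[k,2]-1)/2,v-8+s[k,1]+(s[k,3]-1)/2))
plan(*ins(1,-92,.07,1.0))
print(env.get_obs()["wrist_torque"])
```

```text
[0.643  0.1421] [ 3  3 10 10 62] bbox centre [0.6413 0.1413]
[0.6384 0.0749] [ 3  3 11 10 59] bbox centre [0.6368 0.0746]
[0.6354 0.0101] [ 3  3 10 10 47] bbox centre [0.6323 0.008 ]
[ 0.6317 -0.0566] [ 3  4 10 10 44] bbox centre [ 0.6278 -0.0569]
at [ 0.6275 -0.0684  0.2282] rot [-90.6  88.5 177.4] q [-38.  46.  15.  88.  62. 104. -43.] F [-0.5  0.1 -2.6] w 0.0401 50.0 t 18.3
 shift units [0.214 0.023 0.004]
 turn units [ 0.0001 -0.0001  0.0028]
 shift after turn [0.214 0.021 0.004]
[ 1.77226204 -0.15420969  0.00238019]
```

```bash
python3 -m creep '{"translation":[[0.15,0.02,0],[0.12,0,0],[0,0.02,0],[0,0.02,0],[0,0,0]],"turn":[[0,0,0.003],[0,0,0],[0,0,0],[0,0,0],[0,0,0]],"grip":[0.3,0.3,0.3,0.3,0.3]}'
python3 -m creep '{"translation":[[0,0.02,0],[0,0.02,0],[0,0,0]],"turn":[[0,0,0],[0,0,0],[0,0,0]],"grip":[0.3,0.3,0.3]}'
python3 -c "
from h import *
plan(*ins(1,-92,.07,1.0))"
```

```text
time_s: 18.9
tool_pos: [0.6306, -0.0692, 0.2104]
tool_rot: [-62.2, 89.0, -154.5]
force: [-5.2, 2.0, 9.7]
grip_width: 0.0393
grasp_force: 50.1
time_s: 19.27
tool_pos: [0.6335, -0.0695, 0.2104]
tool_rot: [-61.6, 89.0, -153.9]
force: [-6.1, 0.8, 9.3]
grip_width: 0.0397
grasp_force: 50.1
at [ 0.6335 -0.0695  0.2104] rot [ -61.6   89.  -153.9] q [-37.  49.  15.  87.  62. 104. -44.] F [-6.1  0.8  9.3] w 0.0397 50.1 t 19.3
 shift units [-0.007 -0.058 -0.006]
 turn units [-0.0018  0.0027 -0.0006]
 shift after turn [-0.007 -0.058 -0.007]
```

```bash
python3 -m creep '{"translation":[[0,0,0.03],[0,-0.025,0],[0,-0.025,0],[0,-0.025,0],[0,0,0]],"turn":[[0,0,0],[0,0,0],[0,0,0],[0,0,0],[0,0,0]],"grip":[0.3,0.3,0.3,0.3,0.3]}'
python3 -m creep '{"translation":[[0,-0.025,0],[0,-0.025,0],[0,0,0]],"turn":[[0,0,0],[0,0,0],[0,0,0]],"grip":[0.3,0.3,0.3]}'
python3 -m creep '{"translation":[[0,0,-0.03],[0,0,-0.03],[0,0.025,0],[0,0.025,0],[0,0,0]],"turn":[[0,0,0],[0,0,0],[0,0,0],[0,0,0],[0,0,0]],"grip":[0.3,0.3,0.3,0.3,0.3]}'
python3 -m creep '{"translation":[[0,0.025,0],[0,0.025,0],[0,0,0]],"turn":[[0,0,0],[0,0,0],[0,0,0]],"grip":[0.3,0.3,0.3]}'
```

```text
time_s: 19.9
tool_pos: [0.6309, -0.0711, 0.2101]
tool_rot: [-63.3, 89.4, -155.2]
force: [3.0, 0.2, 6.1]
grip_width: 0.0398
grasp_force: 50.0
time_s: 20.27
tool_pos: [0.627, -0.071, 0.2103]
tool_rot: [-61.6, 89.4, -153.5]
force: [3.7, 0.5, 6.4]
grip_width: 0.0395
grasp_force: 50.0
time_s: 20.9
tool_pos: [0.6278, -0.0679, 0.2104]
tool_rot: [-59.0, 89.0, -151.3]
force: [-3.3, -1.5, 8.0]
grip_width: 0.04
grasp_force: 50.1
time_s: 21.28
tool_pos: [0.6317, -0.0677, 0.2104]
tool_rot: [-59.5, 89.0, -151.8]
force: [-5.0, -0.3, 9.0]
grip_width: 0.0394
grasp_force: 50.1
```

```bash
python3 - <<'E'
from h import *
p,R=pose(); o=env.get_obs(); print(R.as_matrix().round(4).tolist(), (p+R.apply([.141,0,-.012])).round(4), o["wrist_torque"].round(3),o["force"].round(2))
E
python3 -m creep '{"translation":[[-0.3,0,0],[-0.3,0,0],[-0.3,0,0],[0,0,0]],"turn":[[0,0,0],[0,0,0],[0,0,0],[0,0,0]],"grip":[0.3,0.3,0.3,0.3]}' >/dev/null
python3 - <<'E'
from h import *
p,R=pose(); o=env.get_obs(); print(p.round(4),R.as_matrix().round(4).tolist(), (p+R.apply([.141,0,-.012])).round(4), o["wrist_torque"].round(3),o["force"].round(2))
for n in("side","top"):
    c=cam(n); W=cloud(c); f=p+R.apply([.141,0,-.012])
    m=(np.hypot(W[...,0]-f[0],W[...,1]-f[1])<.035)&(W[...,2]>f[2]-.005)&(W[...,2]<p[2]-.03)
    P=W[m]; print(n,len(P))
    for a in np.arange(f[2],p[2]-.03,.02):
        k=P[(P[:,2]>=a)&(P[:,2]<a+.02)]
        if len(k): print(a.round(3),len(k),k[:,:2].min(0).round(4),k[:,:2].max(0).round(4))
E
```

```text
[[-0.0157, 0.9991, -0.0406], [-0.0084, -0.0407, -0.9991], [-0.9998, -0.0153, 0.009]] [ 0.63   -0.0569  0.0693] [-0.6    0.514 -1.007] [-4.99 -0.28  8.99]
[ 0.635  -0.0663  0.2822] [[-0.0103, 0.9994, -0.0345], [0.0025, -0.0345, -0.9994], [-0.9999, -0.0104, -0.0022]] [ 0.634  -0.0539  0.1412] [ 1.776 -0.197 -0.04 ] [ 0.13  0.75 -2.36]
side 73
0.141 43 [ 0.6214 -0.0535] [ 0.6487 -0.0309]
0.161 27 [ 0.6206 -0.0523] [ 0.6402 -0.0348]
0.181 3 [ 0.6206 -0.0493] [ 0.6238 -0.0437]
top 0
```

```bash
python3 -m creep '{"translation":[[0.3,-0.03,0.1],[0.4,0,0],[0.24,0,0],[0,0,0]],"turn":[[0,0,0],[0,0,0],[0,0,0],[0,0,0]],"grip":[0.3,0.3,0.3,0.3]}'
python3 -m creep '{"translation":[[0,-0.02,0],[0,-0.02,0],[0,-0.02,0],[0,-0.02,0],[0,0,0]],"turn":[[0,0,0],[0,0,0],[0,0,0],[0,0,0],[0,0,0]],"grip":[0.3,0.3,0.3,0.3,0.3]}'
python3 -m creep '{"translation":[[0,0,0.03],[0,0,0.02],[0,0.02,0],[0,0.02,0],[0,0,0]],"turn":[[0,0,0],[0,0,0],[0,0,0],[0,0,0],[0,0,0]],"grip":[0.3,0.3,0.3,0.3,0.3]}'
python3 -m creep '{"translation":[[0,0.02,0],[0,0.02,0],[0,0,0]],"turn":[[0,0,0],[0,0,0],[0,0,0]],"grip":[0.3,0.3,0.3]}'
```

```text
time_s: 22.38
tool_pos: [0.6306, -0.0741, 0.202]
tool_rot: [-88.4, 88.9, 179.7]
force: [0.8, -0.7, -2.1]
grip_width: 0.0394
grasp_force: 50.0
time_s: 23.0
tool_pos: [0.6268, -0.0737, 0.2051]
tool_rot: [-103.4, 89.4, 164.9]
force: [7.9, -2.3, -5.0]
grip_width: 0.0396
grasp_force: 50.2
time_s: 23.62
tool_pos: [0.6279, -0.0774, 0.205]
tool_rot: [-91.9, 89.2, 176.2]
force: [3.3, 3.8, -1.3]
grip_width: 0.0397
grasp_force: 50.0
time_s: 24.0
tool_pos: [0.63, -0.0784, 0.2039]
tool_rot: [-88.3, 89.0, 179.6]
force: [1.3, 3.3, -1.6]
grip_width: 0.0397
grasp_force: 50.0
```

```bash
python3 -m creep '{"translation":[[0,0.01,-0.04],[0.1,0,0],[0.1,0,0],[0,0,0]],"turn":[[0,0,0],[0,0,0],[0,0,0],[0,0,0]],"grip":[0.3,0.3,0.3,0.3]}'
python3 -m creep '{"translation":[[0.1,0,0],[0.1,0,0],[0.05,0,0],[0,0,0]],"turn":[[0,0,0],[0,0,0],[0,0,0],[0,0,0]],"grip":[0.3,0.3,0.3,0.3]}'
```

```text
time_s: 24.5
tool_pos: [0.6307, -0.0753, 0.187]
tool_rot: [-86.5, 89.0, -178.5]
force: [0.3, -0.1, -1.5]
grip_width: 0.0396
grasp_force: 50.0
time_s: 25.0
tool_pos: [0.6308, -0.075, 0.1678]
tool_rot: [-88.0, 89.1, 180.0]
force: [0.8, 0.1, -1.9]
grip_width: 0.0391
grasp_force: 50.0
```

```bash
python3 -m creep '{"translation":[[0.06,0,0],[0.04,0,0],[0,0,0]],"turn":[[0,0,0],[0,0,0],[0,0,0]],"grip":[0.3,0.3,0.3]}'
python3 -m creep '{"translation":[[0,0,0],[0,0,0],[0,0,0],[0,0,-0.3],[0,0,-0.5]],"turn":[[0,0,0],[0,0,0],[0,0,0],[0,0,0],[0,0,0]],"grip":[0.7,0.7,0.7,0.7,0.7]}'
python3 - <<'E'
from vert import *
vert(.6293,-.0567,.075,.148,("side","top","wrist"),rad=.035); plan()
E
```

```text
time_s: 25.38
tool_pos: [0.6308, -0.0749, 0.1611]
tool_rot: [-82.8, 89.2, -174.8]
force: [-0.4, 0.8, 2.2]
grip_width: 0.0398
grasp_force: 50.0
time_s: 26.0
tool_pos: [0.6327, -0.0104, 0.1605]
tool_rot: [-87.5, 89.1, -179.6]
force: [0.4, 0.9, -0.1]
grip_width: 0.0606
grasp_force: 0.0
side 156 centre@zm [ 0.6313 -0.0574] tilt deg [ 0.4 -0.1] at foot [ 0.6311 -0.0573] rms 0.0034 zmin 0.075
top few 22
wrist 4508 centre@zm [ 0.6301 -0.0597] tilt deg [-0.4 -0.2] at foot [ 0.6303 -0.0596] rms 0.0006 zmin 0.075
at [ 0.6336 -0.0062  0.1589] rot [-100.8   89.1  167.6] q [-40.  55.  12.  82.  58. 107. -47.] F [ 0.  -0.6  0.1] w 0.0606 0.0 t 26.1
```

```bash
python3 -m creep '{"translation":[[-0.6,0,-0.3],[-0.7,0,0],[-0.7,0,0],[0,0,0],[0,0,0]],"turn":[[0,0,0],[0,0,0],[0,0.05,0],[0,0.055,0],[0,0.055,0]],"grip":[0.7,0.7,0.7,0.7,0.7]}' >/dev/null
python3 -m creep '{"translation":[[0,0,0],[0,0,0],[0,0,0],[0,0,0],[0,0,0]],"turn":[[0,0.055,0],[0,0.055,0],[0,0.055,0],[0,0.055,0],[0,0.055,0]],"grip":[0.7,0.7,0.7,0.7,0.7]}' >/dev/null
python3 - <<'E'
from h import *
plan([.52,-.36,.33],down(82))
E
```

```text
at [0.6362 0.0131 0.3213] rot [-179.2   11.4   88.2] q [-14.  17.   6.  75.   9.  91. -11.] F [ 0.2 -0.4 -0.8] w 0.0603 0.0 t 27.4
 shift units [-4.636 -1.294  0.842]
 turn units [-0.001   0.0634  0.0339]
 shift after turn [-4.82  -0.79  -0.108]
```

```bash
python3 -m creep '{"translation":[[0,0,0],[0,0,0],[-0.6,-0.1,-0.013],[-0.6,-0.1,-0.013],[-0.6,-0.1,-0.013]],"turn":[[0,0.032,0.017],[0,0.032,0.017],[0,0,0],[0,0,0],[0,0,0]],"grip":[0.7,0.7,0.7,0.7,0.7]}' >/dev/null
python3 -m creep '{"translation":[[-0.6,-0.1,-0.013],[-0.6,-0.1,-0.013],[-0.6,-0.1,-0.013],[-0.6,-0.1,-0.013],[-0.6,-0.1,-0.013]],"turn":[[0,0,0],[0,0,0],[0,0,0],[0,0,0],[0,0,0]],"grip":[0.7,0.7,0.7,0.7,0.7]}' >/dev/null
python3 -m creep '{"translation":[[0,0,0],[0,0,0],[0,0,0]],"turn":[[0,0,0],[0,0,0],[0,0,0]],"grip":[0.7,0.7,0.7]}' >/dev/null
sed -i 's/W\[...,1\]<-.19/W[...,1]<-.14/' can.py; python3 can.py; python3 -c "
from h import *
plan([.5404,-.366,.1],down(79.9))"
```

```text
wrist foot [ 0.3772 -0.161 ] head end [ 0.3771 -0.3086] L 0.148 yaw 90.0 zmax 0.0334
wrist foot [ 0.5647 -0.2293] head end [ 0.5388 -0.3751] L 0.148 yaw 79.9 zmax 0.0333
wrist foot [ 0.4756 -0.2202] head end [ 0.4696 -0.3687] L 0.149 yaw 87.7 zmax 0.0334
top foot [ 0.5632 -0.2263] head end [ 0.5388 -0.3723] L 0.148 yaw 80.5 zmax 0.0421
top foot [ 0.4719 -0.2173] head end [ 0.47   -0.3394] L 0.122 yaw 89.1 zmax 0.0394
top foot [ 0.3724 -0.1571] head end [ 0.3746 -0.2716] L 0.115 yaw 91.1 zmax 0.0412
at [ 0.5199 -0.3568  0.3303] rot [-179.8    0.2   82.1] q [16. 15. 20. 76. -5. 90. 28.] F [-0.2  0.1 -0.8] w 0.0608 0.0 t 29.1
 shift units [-0.039  0.007  0.004]
 turn units [-0.0014  0.0011 -0.0162]
 shift after turn [-0.039  0.005  0.004]
at [ 0.5199 -0.3568  0.3303] rot [-179.8    0.2   82.1] q [16. 15. 20. 76. -5. 90. 28.] F [-0.2  0.1 -0.8] w 0.0608 0.0 t 29.1
 shift units [-0.068  0.283  2.878]
 turn units [-0.0014  0.0012  0.0121]
 shift after turn [-0.068  0.273  2.879]
```

```bash
python3 -m creep '{"translation":[[0,0,0],[-0.03,0.13,0.6],[-0.04,0.14,0.6],[0,0,0.6],[0,0,0.6]],"turn":[[-0.0014,0.0012,0.0121],[0,0,0],[0,0,0],[0,0,0],[0,0,0]],"grip":[0.7,0.7,0.7,0.7,0.7]}' >/dev/null
python3 -m creep '{"translation":[[0,0,0.48],[0,0,0],[0,0,0]],"turn":[[0,0,0],[0,0,0],[0,0,0]],"grip":[0.7,0.7,0.7]}' >/dev/null
python3 -c "
from h import *
plan([.5403,-.3667,.0063],down(79.9))"
```

```text
at [ 0.5404 -0.3683  0.1018] rot [1.799e+02 1.000e-01 7.970e+01] q [17. 24. 19. 92. -8. 66. 28.] F [ 0.5 -0.3  1.1] w 0.061 0.0 t 30.1
 shift units [ 0.022 -0.008  1.194]
 turn units [ 0.0008  0.0004 -0.0009]
 shift after turn [ 0.02  -0.005  1.194]
```

```bash
python3 -m creep '{"translation":[[0.02,-0.006,0.4],[0,0,0.4],[0,0,0.3],[0,0,0.09],[0,0,0]],"turn":[[0.0008,0.0004,-0.0009],[0,0,0],[0,0,0],[0,0,0],[0,0,0]],"grip":[0.7,0.7,0.7,0.7,0.7]}' 50
python3 -m creep '{"translation":[[0,0,0],[0,0,0],[0,0,0],[0,0,0]],"turn":[[0,0,0],[0,0,0],[0,0,0],[0,0,0]],"grip":[0.3,0.3,0.3,0.3]}' 50
python3 -m creep '{"translation":[[0,0,-0.1],[0,0,-0.4],[0,0,-0.5],[0,0,-0.5],[0,0,-0.5]],"turn":[[0,0,0],[0,0,0],[0,0,0],[0,0,0],[0,0,0]],"grip":[0.3,0.3,0.3,0.3,0.3]}' 50
python3 held.py; python3 -c "
from h import *
plan([.635,-.01,.36],down(88))"
```

```text
time_s: 30.75
tool_pos: [0.5401, -0.3666, 0.0063]
tool_rot: [-180.0, -0.0, 79.9]
force: [0.6, -0.2, -0.8]
grip_width: 0.0609
grasp_force: 0.0
time_s: 31.25
tool_pos: [0.5396, -0.3664, 0.0055]
tool_rot: [-179.9, -0.0, 79.9]
force: [0.1, -0.2, 3.4]
grip_width: 0.0397
grasp_force: 50.0
time_s: 31.88
tool_pos: [0.5387, -0.3659, 0.1655]
tool_rot: [-179.8, -0.1, 79.9]
force: [1.0, 0.4, -2.6]
grip_width: 0.0394
grasp_force: 50.0
axis z(x): z0 -0.0263 slope 11.4 deg | y0 0.0026 slope -2.3 deg xmax seen 0.135 [-0.0538 -0.0064]
at [ 0.5413 -0.3678  0.1721] rot [1.797e+02 1.000e-01 7.990e+01] q [17. 21. 20. 87. -7. 73. 27.] F [ 2.1 -2.5  1.5] w 0.0395 50.0 t 31.9
at [ 0.5413 -0.3678  0.1721] rot [1.797e+02 1.000e-01 7.990e+01] q [17. 21. 20. 87. -7. 73. 27.] F [ 2.1 -2.5  1.5] w 0.0395 50.0 t 31.9
 shift units [ 4.604  0.382 -2.354]
 turn units [ 0.0016  0.0007 -0.0449]
 shift after turn [ 4.51   1.015 -2.348]
```

```bash
sed -i 's/np.round(zs,4)\[\[0,-1\]\]/np.round(zs,4),np.round(ys,4)/' held.py; python3 held.py; python3 -c "
from h import *
c=cam('wrist');save(c,'w5.png')"
```

```text
axis z(x): z0 -0.0150 slope 0.1 deg | y0 0.0004 slope 0.4 deg xmax seen 0.135 [-0.015  -0.0148 -0.0149 -0.0149 -0.0148 -0.0147 -0.015  -0.0149 -0.0148
 -0.0148 -0.0149 -0.0147 -0.0146] [0.0007 0.0007 0.0007 0.001  0.0007 0.001  0.001  0.0012 0.0011 0.0015
 0.0013 0.0011 0.0014]
at [ 0.5415 -0.368   0.1701] rot [1.797e+02 1.000e-01 7.990e+01] q [17. 21. 20. 87. -7. 73. 27.] F [ 0.4  0.8 -1.6] w 0.0397 50.0 t 32.0
```

View pics/w5.png

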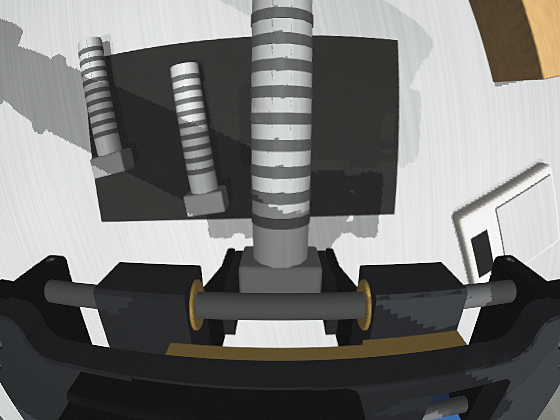

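The held candle is square in the grip (its axis runs from (281,250) to (282,0)) and two remain on the mat at (100,100) and (193,130). Next is socket 2.

```bash
python3 -m creep '{"translation":[[0.2,0,-0.5],[0.4,0,-0.5],[0.5,0.05,-0.5],[0.5,0.05,-0.5],[0.5,0.05,-0.35]],"turn":[[0,0,0],[0,0,0],[0,0,0],[0,0,0],[0,0,0]],"grip":[0.3,0.3,0.3,0.3,0.3]}' >/dev/null
python3 -m creep '{"translation":[[0.5,0.05,0],[0.5,0.05,0],[0.5,0.05,0],[0.5,0.05,0],[0.5,0.03,0]],"turn":[[0,0,0],[0,0,0],[0,0,0],[0,0,0],[0,0,0]],"grip":[0.3,0.3,0.3,0.3,0.3]}' >/dev/null
python3 -m creep '{"translation":[[0,0,0],[0,0,0],[0,0,0],[0,0,0],[0,0,0]],"turn":[[0,0,-0.045],[0,-0.05,0],[0,-0.05,0],[0,-0.05,0],[0,-0.05,0]],"grip":[0.3,0.3,0.3,0.3,0.3]}' >/dev/null
python3 -m creep '{"translation":[[0,0,0],[0,0,0],[0,0,0],[0,0,0],[0,0,0]],"turn":[[0,-0.05,0],[0,-0.05,0],[0,-0.05,0],[0,-0.05,0],[0,-0.05,0]],"grip":[0.3,0.3,0.3,0.3,0.3]}' >/dev/null
python3 -m creep '{"translation":[[0,0,0],[0,0,0],[0,0,0]],"turn":[[0,-0.05,0],[0,0,0],[0,0,0]],"grip":[0.3,0.3,0.3]}' >/dev/null
python3 -c "
from h import *
plan([.6349,-.0091,.23],ins(2,-92,0,1.0)[1])"; python3 held.py
```

```text
at [ 0.6343 -0.0096  0.3529] rot [-146.    89.8  122. ] q [-40.  40.  14.  81.  66. 113. -33.] F [-0.4 -0.2 -2.1] w 0.0396 50.0 t 34.9
 shift units [ 1.536e+00  1.100e-02 -1.000e-03]
 turn units [ 0.0001 -0.0011 -0.0048]
 shift after turn [ 1.535  0.035 -0.006]
axis z(x): z0 -0.0134 slope 0.1 deg | y0 0.0008 slope 0.2 deg xmax seen 0.135 [-0.0135 -0.0133 -0.0134 -0.0134 -0.0133 -0.0132 -0.0133 -0.0133 -0.0132
 -0.0134 -0.0134 -0.0132 -0.0133] [0.001  0.001  0.001  0.0011 0.0008 0.0012 0.0011 0.001  0.0013 0.0011
 0.0011 0.0011 0.0013]
at [ 0.6343 -0.0098  0.354 ] rot [-178.7   89.8   89.3] q [-40.  40.  14.  81.  66. 113. -33.] F [ 0.5 -0.2 -1.9] w 0.0395 50.0 t 35.0
```

```bash
python3 -m creep '{"translation":[[0.5,0,0.003],[0.5,0,0],[0.5,0,0],[0.24,0,0],[0,0,0]],"turn":[[0,0,0],[0,0,0],[0,0,0],[0,0,0],[0,0,0]],"grip":[0.3,0.3,0.3,0.3,0.3]}'
python3 -m creep '{"translation":[[0.1,0,0],[0.07,0,0],[0,0,0]],"turn":[[0,0,0],[0,0,0],[0,0,0]],"grip":[0.3,0.3,0.3]}'
```

```text
time_s: 35.58
tool_pos: [0.634, -0.0096, 0.214]
tool_rot: [-127.8, 89.8, 140.2]
force: [0.1, 0.2, -2.2]
grip_width: 0.0398
grasp_force: 50.0
time_s: 35.95
tool_pos: [0.6345, -0.0091, 0.2098]
tool_rot: [46.9, 89.3, -45.3]
force: [-2.3, 3.9, 17.8]
grip_width: 0.0394
grasp_force: 50.0
```

```bash
python3 -m creep '{"translation":[[-0.06,0,0],[0,0,0.025],[0,0,0.025],[0,0,0]],"turn":[[0,0,0],[0,0,0],[0,0,0],[0,0,0]],"grip":[0.3,0.3,0.3,0.3]}'
python3 -m creep '{"translation":[[0,0.025,0],[0,0.025,0],[0,0,0]],"turn":[[0,0,0],[0,0,0],[0,0,0]],"grip":[0.3,0.3,0.3]}'
```

```text
time_s: 36.45
tool_pos: [0.6348, -0.0127, 0.2102]
tool_rot: [71.6, 89.7, -20.3]
force: [-0.4, 4.1, 9.4]
grip_width: 0.04
grasp_force: 50.0
time_s: 36.83
tool_pos: [0.6369, -0.013, 0.2103]
tool_rot: [31.3, 89.7, -60.9]
force: [-5.3, 4.4, 10.9]
grip_width: 0.0394
grasp_force: 50.1
```

```bash
python3 -m creep '{"translation":[[0,-0.02,-0.02],[0,-0.02,0],[0,-0.02,0],[0,0,0]],"turn":[[0,0,0],[0,0,0],[0,0,0],[0,0,0]],"grip":[0.3,0.3,0.3,0.3]}'
python3 -m creep '{"translation":[[0,-0.02,0],[0,-0.02,0],[0,0,0]],"turn":[[0,0,0],[0,0,0],[0,0,0]],"grip":[0.3,0.3,0.3]}'
```

```text
time_s: 37.33
tool_pos: [0.6349, -0.0119, 0.2102]
tool_rot: [72.1, 89.6, -19.8]
force: [2.5, -0.0, 8.4]
grip_width: 0.0395
grasp_force: 50.0
time_s: 37.7
tool_pos: [0.6307, -0.0114, 0.2058]
tool_rot: [169.7, 89.8, 77.8]
force: [3.2, 0.8, -1.7]
grip_width: 0.0398
grasp_force: 50.0
```

```bash
python3 -m creep '{"translation":[[0,0.02,0],[0.1,0,0],[0.1,0,0],[0.1,0,0],[0,0,0]],"turn":[[0,0,0],[0,0,0],[0,0,0],[0,0,0],[0,0,0]],"grip":[0.3,0.3,0.3,0.3,0.3]}'
python3 -m creep '{"translation":[[0.1,0,0],[0.1,0,0],[0.05,0,0],[0,0,0]],"turn":[[0,0,0],[0,0,0],[0,0,0],[0,0,0]],"grip":[0.3,0.3,0.3,0.3]}'
```

```text
time_s: 38.33
tool_pos: [0.6316, -0.0113, 0.179]
tool_rot: [-126.1, 89.7, 142.0]
force: [3.8, 2.9, -4.3]
grip_width: 0.0392
grasp_force: 50.0
time_s: 38.83
tool_pos: [0.6316, -0.0112, 0.1607]
tool_rot: [-129.4, 89.9, 138.7]
force: [3.5, 5.0, 0.1]
grip_width: 0.0394
grasp_force: 50.0
```

```bash
python3 -m creep '{"translation":[[0,0.01,-0.01],[0,0,0],[0,0,0],[0,0,-0.3],[0,0,-0.5]],"turn":[[0,0,0],[0,0,0],[0,0,0],[0,0,0],[0,0,0]],"grip":[0.4,0.7,0.7,0.7,0.7]}'
python3 -m creep '{"translation":[[0,0,-0.1],[0,0,0]],"turn":[[0,0,0],[0,0,0]],"grip":[0.7,0.7]}' >/dev/null
python3 - <<'E'
from vert import *
vert(.6313,.0085,.075,.145,("wrist",),rad=.03); plan()
E
python3 -m creep '{"translation":[[-0.6,0,-0.3],[-0.7,0,0],[-0.7,0,0],[0,0,0],[0,0,0]],"turn":[[0,0,0],[0,0,0],[0,0.05,0],[0,0.055,0],[0,0.055,0]],"grip":[0.7,0.7,0.7,0.7,0.7]}' >/dev/null
python3 -m creep '{"translation":[[0,0,0],[0,0,0],[0,0,0],[0,0,0],[0,0,0]],"turn":[[0,0.055,0],[0,0.055,0],[0,0.055,0],[0,0.055,0],[0,0.055,0]],"grip":[0.7,0.7,0.7,0.7,0.7]}' >/dev/null
python3 - <<'E'
from h import *
plan([.47,-.30,.33],down(87))
E
```

```text
time_s: 39.45
tool_pos: [0.6337, 0.051, 0.162]
tool_rot: [-52.7, 89.8, -144.9]
force: [0.1, 1.4, -0.6]
grip_width: 0.0602
grasp_force: 0.0
wrist 4339 centre@zm [0.6336 0.0042] tilt deg [ 0.2 -0.7] at foot [0.6335 0.0046] rms 0.0006 zmin 0.075
at [0.6343 0.0598 0.1612] rot [ -79.4   89.9 -171.5] q [-42.  58.  10.  75.  57. 113. -46.] F [ 0.1  0.6 -0.2] w 0.0606 0.0 t 39.8
at [0.6353 0.0825 0.3219] rot [-179.9   11.4   87.8] q [-20.  18.   5.  74.   9.  92. -17.] F [-0.8 -1.1 -0.2] w 0.0609 0.0 t 41.0
 shift units [-4.78  -1.885  0.859]
 turn units [0.0001 0.0631 0.0047]
 shift after turn [-4.883 -1.814 -0.102]
```

```bash
python3 -m creep '{"translation":[[0,0,0],[0,0,0],[-0.6,-0.23,-0.013],[-0.6,-0.23,-0.013],[-0.6,-0.23,-0.013]],"turn":[[0,0.032,0.002],[0,0.031,0.002],[0,0,0],[0,0,0],[0,0,0]],"grip":[0.7,0.7,0.7,0.7,0.7]}' >/dev/null
python3 -m creep '{"translation":[[-0.6,-0.23,-0.013],[-0.6,-0.23,-0.013],[-0.6,-0.23,-0.013],[-0.6,-0.23,-0.013],[-0.68,-0.23,-0.013]],"turn":[[0,0,0],[0,0,0],[0,0,0],[0,0,0],[0,0,0]],"grip":[0.7,0.7,0.7,0.7,0.7]}' >/dev/null
python3 -m creep '{"translation":[[0,0,0],[0,0,0],[0,0,0]],"turn":[[0,0,0],[0,0,0],[0,0,0]],"grip":[0.7,0.7,0.7]}' >/dev/null
python3 can.py; python3 -c "
from h import *
plan([.4699,-.3602,.1],down(87.7))"
```

```text
wrist foot [ 0.376  -0.1601] head end [ 0.3759 -0.308 ] L 0.148 yaw 89.9 zmax 0.0334
wrist foot [ 0.4745 -0.2203] head end [ 0.4673 -0.3687] L 0.149 yaw 87.3 zmax 0.0334
top foot [ 0.4718 -0.2172] head end [ 0.4713 -0.302 ] L 0.085 yaw 89.7 zmax 0.0412
top foot [ 0.3713 -0.1568] head end [ 0.3751 -0.2529] L 0.096 yaw 92.3 zmax 0.0396
at [ 0.4708 -0.297   0.3313] rot [-179.9    0.3   87.4] q [10.  5. 21. 87. -2. 88. 28.] F [-0.5  0.1  0.3] w 0.0609 0.0 t 42.7
 shift units [-0.759  0.649  0.019]
 turn units [-0.0004  0.0015  0.0135]
 shift after turn [-0.731  0.681  0.016]
at [ 0.4708 -0.297   0.3313] rot [-179.9    0.3   87.4] q [10.  5. 21. 87. -2. 88. 28.] F [-0.5  0.1  0.3] w 0.0609 0.0 t 42.7
 shift units [-0.776  0.027  2.895]
 turn units [-0.0004  0.0015 -0.0015]
 shift after turn [-0.79   0.02   2.891]
```

```bash
python3 -m creep '{"translation":[[-0.4,0,0.4],[-0.38,0,0.6],[0,0,0.6],[0,0,0.6],[0,0,0.6]],"turn":[[0,0.0015,-0.001],[0,0,0],[0,0,0],[0,0,0],[0,0,0]],"grip":[0.7,0.7,0.7,0.7,0.7]}' >/dev/null
python3 -m creep '{"translation":[[0,0,0.1],[0,0,0],[0,0,0]],"turn":[[0,0,0],[0,0,0],[0,0,0]],"grip":[0.7,0.7,0.7]}' >/dev/null
python3 -c "
from h import *
plan([.4687,-.3602,.0063],down(87.5))"
```

```text
at [ 0.4689 -0.3617  0.1022] rot [1.798e+02 1.000e-01 8.750e+01] q [ 15.  17.  23. 101.  -7.  63.  38.] F [1.1 0.2 0. ] w 0.0608 0.0 t 43.7
 shift units [ 0.022 -0.006  1.199]
 turn units [0.0008 0.0008 0.0001]
 shift after turn [ 0.019 -0.003  1.199]
```

```bash
python3 -m creep '{"translation":[[0.02,0,0.4],[0,0,0.4],[0,0,0.3],[0,0,0.095],[0,0,0]],"turn":[[0.0008,0.0008,0],[0,0,0],[0,0,0],[0,0,0],[0,0,0]],"grip":[0.7,0.7,0.7,0.7,0.7]}' 50
python3 -m creep '{"translation":[[0,0,0],[0,0,0],[0,0,0],[0,0,0]],"turn":[[0,0,0],[0,0,0],[0,0,0],[0,0,0]],"grip":[0.3,0.3,0.3,0.3]}' 50
python3 -m creep '{"translation":[[0,0,-0.1],[0,0,-0.4],[0,0,-0.5],[0,0,-0.5],[0,0,-0.5]],"turn":[[0,0,0],[0,0,0],[0,0,0],[0,0,0],[0,0,0]],"grip":[0.3,0.3,0.3,0.3,0.3]}' 50
python3 -m creep '{"translation":[[0,0,0],[0,0,0]],"turn":[[0,0,0],[0,0,0]],"grip":[0.3,0.3]}' >/dev/null
python3 held.py; python3 -c "
from h import *
plan([.638,.056,.36],down(88))"
```

```text
time_s: 44.35
tool_pos: [0.4682, -0.3599, 0.0057]
tool_rot: [-179.9, -0.1, 87.5]
force: [-0.7, 0.1, 0.4]
grip_width: 0.0607
grasp_force: 0.0
time_s: 44.85
tool_pos: [0.4676, -0.3593, 0.0046]
tool_rot: [-179.9, -0.1, 87.5]
force: [-0.2, -0.0, 2.5]
grip_width: 0.0397
grasp_force: 50.0
time_s: 45.48
tool_pos: [0.467, -0.3593, 0.1652]
tool_rot: [-179.7, -0.1, 87.5]
force: [0.0, -0.6, -2.1]
grip_width: 0.04
grasp_force: 50.0
axis z(x): z0 -0.0145 slope 0.3 deg | y0 0.0008 slope 0.2 deg xmax seen 0.135 [-0.0144 -0.0143 -0.0142 -0.0143 -0.0142 -0.0141 -0.014  -0.0141 -0.0141
 -0.014  -0.014  -0.0139 -0.0138] [0.001  0.001  0.001  0.001  0.0011 0.0011 0.0011 0.0013 0.0011 0.0014
 0.0012 0.0011 0.0016]
at [ 0.4666 -0.3586  0.1623] rot [-179.6   -0.2   87.5] q [15. 14. 24. 97. -6. 71. 37.] F [ 0.6 -0.3 -2.9] w 0.0395 50.0 t 45.8
at [ 0.4666 -0.3586  0.1623] rot [-179.6   -0.2   87.5] q [15. 14. 24. 97. -6. 71. 37.] F [ 0.6 -0.3 -2.9] w 0.0395 50.0 t 45.8
 shift units [ 5.281  1.898 -2.465]
 turn units [-0.002  -0.0012 -0.0028]
 shift after turn [ 5.255  1.961 -2.472]
```

```bash
python3 -m creep '{"translation":[[0.2,0,-0.6],[0.4,0.15,-0.6],[0.5,0.2,-0.6],[0.55,0.2,-0.6],[0.6,0.2,-0.065]],"turn":[[0,0,0],[0,0,0],[0,0,0],[0,0,0],[0,0,0]],"grip":[0.3,0.3,0.3,0.3,0.3]}' >/dev/null
python3 -m creep '{"translation":[[0.6,0.23,0],[0.6,0.23,0],[0.6,0.23,0],[0.6,0.23,0],[0.63,0.23,0]],"turn":[[0,0,0],[0,0,0],[0,0,0],[0,0,0],[0,0,0]],"grip":[0.3,0.3,0.3,0.3,0.3]}' >/dev/null
python3 -m creep '{"translation":[[0,0,0],[0,0,0],[0,0,0],[0,0,0],[0,0,0]],"turn":[[0,-0.05,0],[0,-0.05,0],[0,-0.05,0],[0,-0.05,0],[0,-0.05,0]],"grip":[0.3,0.3,0.3,0.3,0.3]}' >/dev/null
python3 -m creep '{"translation":[[0,0,0],[0,0,0],[0,0,0],[0,0,0],[0,0,0]],"turn":[[0,-0.05,0],[0,-0.05,0],[0,-0.05,0],[0,-0.05,0],[0,-0.05,0]],"grip":[0.3,0.3,0.3,0.3,0.3]}' >/dev/null
python3 -m creep '{"translation":[[0,0,0],[0,0,0],[0,0,0]],"turn":[[0,0,0],[0,0,0],[0,0,0]],"grip":[0.3,0.3,0.3]}' >/dev/null
cat > aim.py <<'E'
import sys; from held import *
FT={3:(.6372,.0703),4:(.6413,.1362)}
fz,fy=held(); n=int(sys.argv[1]); R=horiz(-92)
loc=np.array([.141,np.polyval(fy,.141),np.polyval(fz,.141)])
p,_=pose(); f=R.apply(loc); plan([FT[n][0]-f[0],FT[n][1]-f[1],.215],R)
E
python3 aim.py 3
```

```text
axis z(x): z0 -0.0141 slope 0.1 deg | y0 0.0009 slope 0.1 deg xmax seen 0.135 [-0.0142 -0.014  -0.014  -0.014  -0.014  -0.0138 -0.0139 -0.0141 -0.0139
 -0.0139 -0.0141 -0.014  -0.0139] [0.001  0.0009 0.0011 0.0009 0.001  0.0012 0.0009 0.0012 0.0011 0.0011
 0.001  0.001  0.0012]
at [0.6371 0.0507 0.3586] rot [-176.8   89.7   90.7] q [-46.  44.  18.  75.  62. 116. -30.] F [ 0.3  0.3 -1.6] w 0.0392 50.0 t 48.7
 shift units [ 1.796 -0.021 -0.061]
 turn units [-0.0031 -0.0019  0.0001]
 shift after turn [ 1.795 -0.021 -0.072]
```

```bash
python3 -m creep '{"translation":[[0.2,-0.021,-0.07],[0.5,0,0],[0.5,0,0],[0.4,0,0],[0.19,0,0]],"turn":[[-0.003,-0.002,0],[0,0,0],[0,0,0],[0,0,0],[0,0,0]],"grip":[0.3,0.3,0.3,0.3,0.3]}' >/dev/null
python3 -m creep '{"translation":[[0.04,0,0],[0.06,0,0],[0.02,0,0],[0,0,0]],"turn":[[0,0,0],[0,0,0],[0,0,0],[0,0,0]],"grip":[0.3,0.3,0.3,0.3]}'
python3 aim.py 3
```

```text
time_s: 49.82
tool_pos: [0.6346, 0.0567, 0.2098]
tool_rot: [15.4, 89.5, -76.8]
force: [-3.4, 2.3, 9.2]
grip_width: 0.0394
grasp_force: 50.0
axis z(x): z0 -0.0141 slope -0.1 deg | y0 0.0005 slope -0.0 deg xmax seen 0.135 [-0.0142 -0.0141 -0.014  -0.0141 -0.0141 -0.014  -0.0141 -0.0143 -0.0141
 -0.0141 -0.0143 -0.0142 -0.0141] [ 0.0008  0.0003 -0.0001  0.0002  0.0007  0.0007  0.0006  0.0006  0.0004
  0.0007  0.0002  0.0005  0.0003]
at [0.6346 0.0567 0.2098] rot [ 15.6  89.5 -76.5] q [-45.  54.  15.  76.  56. 112. -42.] F [-2.9  2.3  9.6] w 0.0396 50.0 t 49.9
 shift units [-0.064  0.021  0.007]
 turn units [-0.0009  0.0028 -0.0008]
 shift after turn [-0.064  0.021  0.006]
```

```bash
python3 -m creep '{"translation":[[0,0,0.02],[0,0.02,0],[0,0.02,0],[0,0,0]],"turn":[[0,0,0],[0,0,0],[0,0,0],[0,0,0]],"grip":[0.3,0.3,0.3,0.3]}'
python3 -m creep '{"translation":[[0,0,0.025],[0,-0.02,0],[0,-0.02,0],[0,-0.02,0],[0,0,0]],"turn":[[0,0,0],[0,0,0],[0,0,0],[0,0,0],[0,0,0]],"grip":[0.3,0.3,0.3,0.3,0.3]}'
```

```text
time_s: 50.38
tool_pos: [0.637, 0.0553, 0.2098]
tool_rot: [8.1, 89.5, -84.1]
force: [-5.1, 2.9, 10.0]
grip_width: 0.0392
grasp_force: 50.1
time_s: 51.0
tool_pos: [0.6356, 0.0538, 0.21]
tool_rot: [52.7, 89.5, -39.1]
force: [4.3, 2.8, 7.2]
grip_width: 0.0391
grasp_force: 50.0
```

```bash
python3 -m creep '{"translation":[[0,-0.02,0],[0,-0.02,0],[0,-0.01,0],[0,0,0]],"turn":[[0,0,0],[0,0,0],[0,0,0],[0,0,0]],"grip":[0.3,0.3,0.3,0.3]}'
python3 -m creep '{"translation":[[0,0,-0.025],[0,0,-0.025],[0,0.02,0],[0,0,0]],"turn":[[0,0,0],[0,0,0],[0,0,0],[0,0,0]],"grip":[0.3,0.3,0.3,0.3]}'
python3 -m creep '{"translation":[[0,0.02,0],[0,0,-0.025],[0,0.02,0],[0,0,0]],"turn":[[0,0,0],[0,0,0],[0,0,0],[0,0,0]],"grip":[0.3,0.3,0.3,0.3]}'
```

```text
time_s: 51.5
tool_pos: [0.6317, 0.0532, 0.2101]
tool_rot: [49.9, 89.4, -42.0]
force: [3.3, 2.0, 7.4]
grip_width: 0.0396
grasp_force: 50.0
time_s: 52.0
tool_pos: [0.632, 0.0557, 0.2101]
tool_rot: [28.5, 89.4, -63.6]
force: [1.4, -3.3, 7.8]
grip_width: 0.0395
grasp_force: 50.0
time_s: 52.5
tool_pos: [0.6336, 0.0574, 0.2098]
tool_rot: [9.2, 89.4, -83.1]
force: [-3.6, -1.6, 7.5]
grip_width: 0.0398
grasp_force: 50.1
```

```bash
cat > cop.py <<'E'
import sys,json; from h import *
o=env.get_obs(); p,R=pose(); T=np.array(o["wrist_torque"]); F=np.array(o["force"])
if sys.argv[1]=="0": json.dump([T.tolist(),F.tolist()],open("b.json","w")); print(p.round(4),F.round(2),T.round(3))
else:
    T0,F0=map(np.array,json.load(open("b.json"))); t=T-T0; f=F-F0; h=.069-p[2]
    # origin on tool axis; contact rel TCP point (rx,ry+L,h)
    ry=(t[0]+h*f[1])/f[2]; rx=(h*f[0]-t[1])/f[2]
    print(p.round(4),"dF",f.round(2),"dT",t.round(3),"r rel TCP axis",np.round([rx,ry],4),"foot pred",R.apply([.141,0,-.0135]).round(4))
E
python3 -m creep '{"translation":[[-0.1,0.015,0.03],[0,0,0],[0,0,0],[0,0,0]],"turn":[[0,0,0],[0,0,0],[0,0,0],[0,0,0]],"grip":[0.3,0.3,0.3,0.3]}' >/dev/null
python3 cop.py 0
python3 -m creep '{"translation":[[0.06,0,0],[0.08,0,0],[0,0,0],[0,0,0],[0,0,0]],"turn":[[0,0,0],[0,0,0],[0,0,0],[0,0,0],[0,0,0]],"grip":[0.3,0.3,0.3,0.3,0.3]}' >/dev/null
python3 cop.py 1
```

```text
[0.6353 0.0568 0.2116] [ 0.68 -0.1  -2.44] [ 1.789 -0.19   0.019]
[0.6353 0.0569 0.2095] dF [-3.5   4.61 22.65] dT [-4.614  0.755 -0.628] r rel TCP axis [-0.0116 -0.2323] foot pred [ 0.0013  0.0113 -0.1412]
```

```bash
python3 -m creep '{"translation":[[-0.07,0.02,-0.02],[0,0.015,-0.015],[0,0,0],[0,0,0]],"turn":[[0,0,0],[0,0,0],[0,0,0],[0,0,0]],"grip":[0.3,0.3,0.3,0.3]}'
python3 -m creep '{"translation":[[0,0.015,-0.015],[0,0.015,-0.015],[0,0,0]],"turn":[[0,0,0],[0,0,0],[0,0,0]],"grip":[0.3,0.3,0.3]}'
```

```text
time_s: 54.12
tool_pos: [0.6381, 0.0592, 0.2053]
tool_rot: [-51.2, 89.6, -143.2]
force: [-0.0, 0.7, -2.3]
grip_width: 0.0398
grasp_force: 50.0
time_s: 54.5
tool_pos: [0.6408, 0.0615, 0.2063]
tool_rot: [-40.8, 89.7, -132.8]
force: [-0.9, 0.1, -3.1]
grip_width: 0.0395
grasp_force: 50.0
```

```bash
python3 -m creep '{"translation":[[0,-0.015,0.015],[0.1,0,0],[0.1,0,0],[0.1,0,0],[0,0,0]],"turn":[[0,0,0],[0,0,0],[0,0,0],[0,0,0],[0,0,0]],"grip":[0.3,0.3,0.3,0.3,0.3]}'
python3 -m creep '{"translation":[[0.1,0,0],[0.1,0,0],[0.08,0,0],[0,0,0]],"turn":[[0,0,0],[0,0,0],[0,0,0],[0,0,0]],"grip":[0.3,0.3,0.3,0.3]}'
python3 -c "from h import *; plan()"
```

```text
time_s: 55.12
tool_pos: [0.6391, 0.0601, 0.1813]
tool_rot: [-46.3, 89.6, -138.2]
force: [0.8, 0.5, -2.5]
grip_width: 0.0396
grasp_force: 50.0
time_s: 55.62
tool_pos: [0.6392, 0.06, 0.1602]
tool_rot: [-32.3, 89.6, -124.2]
force: [-0.5, 0.1, -0.6]
grip_width: 0.0403
grasp_force: 50.0
at [0.6392 0.06   0.1602] rot [ -32.3   89.6 -124.2] q [-44.  59.  14.  74.  55. 111. -44.] F [-0.5  0.1 -0.6] w 0.0403 50.0 t 55.6
```

```bash
sed -i 's/4:(.6413,.1362)/4:(.6433,.1382)/' aim.py
python3 -m creep '{"translation":[[0,0,0],[0,0,0],[0,0,0],[0,0,-0.3],[0,0,-0.6]],"turn":[[0,0,0],[0,0,0],[0,0,0],[0,0,0],[0,0,0]],"grip":[0.4,0.7,0.7,0.7,0.7]}' >/dev/null
python3 -m creep '{"translation":[[0,0,0],[0,0,0]],"turn":[[0,0,0],[0,0,0]],"grip":[0.7,0.7]}' >/dev/null
python3 - <<'E'
from vert import *
vert(.64,.073,.075,.145,("wrist",),rad=.03); plan()
E
python3 -m creep '{"translation":[[-0.6,0,-0.3],[-0.7,0,0],[-0.7,0,0],[0,0,0],[0,0,0]],"turn":[[0,0,0],[0,0,0],[0,0.05,0],[0,0.055,0],[0,0.055,0]],"grip":[0.7,0.7,0.7,0.7,0.7]}' >/dev/null
python3 -m creep '{"translation":[[0,0,0],[0,0,0],[0,0,0],[0,0,0],[0,0,0]],"turn":[[0,0.055,0],[0,0.055,0],[0,0.055,0],[0,0.055,0],[0,0.055,0]],"grip":[0.7,0.7,0.7,0.7,0.7]}' >/dev/null
python3 - <<'E'
from h import *
plan([.42,-.20,.36],down(90))
E
```

```text
wrist 4157 centre@zm [0.6391 0.0714] tilt deg [-0.2 -0.1] at foot [0.6392 0.0715] rms 0.0006 zmin 0.075
at [0.6418 0.1311 0.1601] rot [ -30.9   89.7 -122.9] q [-48.  63.  15.  65.  53. 116. -41.] F [ 0.4 -0.1 -0.2] w 0.0608 0.0 t 56.5
at [0.6431 0.1548 0.3208] rot [-179.9   11.6   87.9] q [-32.  22.  15.  69.   5.  94. -20.] F [-0.2 -0.6 -0.3] w 0.0607 0.0 t 57.8
 shift units [-4.54  -2.623  0.44 ]
 turn units [-0.0018  0.0646 -0.0117]
 shift after turn [-4.435 -2.788 -0.49 ]
```

```bash
python3 -m creep '{"translation":[[0,0,0],[0,0,0],[-0.5,-0.3,-0.06],[-0.5,-0.3,-0.06],[-0.5,-0.3,-0.06]],"turn":[[0,0.032,-0.006],[0,0.032,-0.006],[0,0,0],[0,0,0],[0,0,0]],"grip":[0.7,0.7,0.7,0.7,0.7]}' >/dev/null
python3 -m creep '{"translation":[[-0.5,-0.31,-0.06],[-0.5,-0.31,-0.06],[-0.5,-0.31,-0.06],[-0.5,-0.32,-0.06],[-0.5,-0.32,-0.06]],"turn":[[0,0,0],[0,0,0],[0,0,0],[0,0,0],[0,0,0]],"grip":[0.7,0.7,0.7,0.7,0.7]}' >/dev/null
python3 -m creep '{"translation":[[-0.43,-0.3,-0.06],[0,0,0],[0,0,0],[0,0,0]],"turn":[[0,0,0],[0,0,0],[0,0,0],[0,0,0]],"grip":[0.7,0.7,0.7,0.7]}' >/dev/null
python3 can.py; python3 -c "
from h import *
plan([.376,-.2995,.1],down(90))"
```

```text
wrist foot [ 0.3751 -0.1591] head end [ 0.3749 -0.3079] L 0.149 yaw 89.9 zmax 0.0337
at [ 0.4233 -0.1971  0.3666] rot [-179.5    0.4   90.3] q [-10.  -8.  28.  94.   4.  93.  18.] F [-0.1  0.4  0.2] w 0.0609 0.0 t 59.6
 shift units [-2.038  1.203  0.462]
 turn units [-0.0026  0.0024  0.0293]
 shift after turn [-1.923  1.381  0.458]
at [ 0.4233 -0.1971  0.3666] rot [-179.5    0.4   90.3] q [-10.  -8.  28.  94.   4.  93.  18.] F [-0.1  0.4  0.2] w 0.0609 0.0 t 59.6
 shift units [-1.253 -0.569  3.347]
 turn units [-0.0027  0.0023  0.0015]
 shift after turn [-1.279 -0.591  3.333]
```

```bash
python3 -m creep '{"translation":[[0,0,0],[-0.5,-0.24,0.2],[-0.5,-0.24,0.4],[-0.28,-0.12,0.6],[0,0,0.6]],"turn":[[-0.0027,0.0023,0.0015],[0,0,0],[0,0,0],[0,0,0],[0,0,0]],"grip":[0.7,0.7,0.7,0.7,0.7]}' >/dev/null
python3 -m creep '{"translation":[[0,0,0.6],[0,0,0.6],[0,0,0.33],[0,0,0],[0,0,0]],"turn":[[0,0,0],[0,0,0],[0,0,0],[0,0,0],[0,0,0]],"grip":[0.7,0.7,0.7,0.7,0.7]}' >/dev/null
python3 -c "
from h import *
plan([.3752,-.2995,.0063],down(90))"
```

```text
at [ 0.3759 -0.3009  0.1018] rot [179.9   0.   89.9] q [ -3.   3.  40. 116.  -2.  61.  38.] F [ 1.6  0.2 -0.2] w 0.0609 0.0 t 60.9
 shift units [ 0.019 -0.012  1.194]
 turn units [ 0.0008  0.0003 -0.0005]
 shift after turn [ 0.018 -0.009  1.194]
```

```bash
python3 -m creep '{"translation":[[0.02,-0.01,0.4],[0,0,0.4],[0,0,0.3],[0,0,0.09],[0,0,0]],"turn":[[0.0008,0.0003,0],[0,0,0],[0,0,0],[0,0,0],[0,0,0]],"grip":[0.7,0.7,0.7,0.7,0.7]}' 50
python3 -m creep '{"translation":[[0,0,0],[0,0,0],[0,0,0],[0,0,0]],"turn":[[0,0,0],[0,0,0],[0,0,0],[0,0,0]],"grip":[0.3,0.3,0.3,0.3]}' 50
python3 -m creep '{"translation":[[0,0,-0.1],[0,0,-0.4],[0,0,-0.5],[0,0,-0.5],[0,0,-0.5]],"turn":[[0,0,0],[0,0,0],[0,0,0],[0,0,0],[0,0,0]],"grip":[0.3,0.3,0.3,0.3,0.3]}' 50
python3 -m creep '{"translation":[[0,0,0],[0,0,0]],"turn":[[0,0,0],[0,0,0]],"grip":[0.3,0.3]}' >/dev/null
python3 held.py; python3 -c "
from h import *
plan([.64,.124,.36],down(88))"
```

```text
time_s: 61.52
tool_pos: [0.375, -0.2991, 0.0064]
tool_rot: [-180.0, -0.0, 89.9]
force: [-0.3, 0.7, -0.0]
grip_width: 0.061
grasp_force: 0.0
time_s: 62.02
tool_pos: [0.3746, -0.2989, 0.006]
tool_rot: [-180.0, -0.1, 89.9]
force: [-1.2, 1.1, 5.4]
grip_width: 0.0395
grasp_force: 49.9
time_s: 62.65
tool_pos: [0.3739, -0.2987, 0.1666]
tool_rot: [-179.9, -0.1, 89.9]
force: [1.1, 0.0, -2.0]
grip_width: 0.0396
grasp_force: 49.9
axis z(x): z0 -0.0131 slope 0.2 deg | y0 0.0011 slope -0.7 deg xmax seen 0.135 [-0.013  -0.013  -0.0128 -0.0129 -0.0129 -0.0125 -0.0128 -0.0128 -0.0127
 -0.0126 -0.0127 -0.0126 -0.0125] [ 0.0007  0.0006  0.0005  0.0004  0.0005  0.0003  0.0002  0.0002 -0.
 -0.0002 -0.0001 -0.0001 -0.0006]
at [ 0.3734 -0.2982  0.164 ] rot [-1.798e+02 -1.000e-01  8.990e+01] q [ -5.  -2.  40. 112.   1.  69.  35.] F [ 0.4 -0.1 -1.7] w 0.0395 49.9 t 63.0
at [ 0.3734 -0.2982  0.164 ] rot [-1.798e+02 -1.000e-01  8.990e+01] q [ -5.  -2.  40. 112.   1.  69.  35.] F [ 0.4 -0.1 -1.7] w 0.0395 49.9 t 63.0
 shift units [ 5.288  3.314 -2.452]
 turn units [-0.0013 -0.0007  0.0106]
 shift after turn [ 5.39   3.146 -2.45 ]
```

```bash
python3 -m creep '{"translation":[[0.1,0.1,-0.6],[0.3,0.2,-0.6],[0.4,0.25,-0.6],[0.5,0.3,-0.55],[0.55,0.34,-0.1]],"turn":[[0,0,0],[0,0,0],[0,0,0],[0,0,0],[0,0,0]],"grip":[0.3,0.3,0.3,0.3,0.3]}' >/dev/null
python3 -m creep '{"translation":[[0.57,0.36,0],[0.57,0.36,0],[0.57,0.36,0],[0.57,0.36,0],[0.57,0.36,0]],"turn":[[0,0,0],[0,0,0],[0,0,0],[0,0,0],[0,0,0]],"grip":[0.3,0.3,0.3,0.3,0.3]}' >/dev/null
python3 -m creep '{"translation":[[0.57,0.32,0],[0,0,0],[0,0,0]],"turn":[[0,0,0],[0,0,0.01],[0,0,0]],"grip":[0.3,0.3,0.3]}' >/dev/null
python3 -m creep '{"translation":[[0,0,0],[0,0,0],[0,0,0],[0,0,0],[0,0,0]],"turn":[[0,-0.05,0],[0,-0.05,0],[0,-0.05,0],[0,-0.05,0],[0,-0.05,0]],"grip":[0.3,0.3,0.3,0.3,0.3]}' >/dev/null
python3 -m creep '{"translation":[[0,0,0],[0,0,0],[0,0,0],[0,0,0],[0,0,0]],"turn":[[0,-0.05,0],[0,-0.05,0],[0,-0.05,0],[0,-0.05,0],[0,-0.05,0]],"grip":[0.3,0.3,0.3,0.3,0.3]}' >/dev/null
python3 -m creep '{"translation":[[0,0,0],[0,0,0],[0,0,0]],"turn":[[0,0,0],[0,0,0],[0,0,0]],"grip":[0.3,0.3,0.3]}' >/dev/null
python3 aim.py 4
```

```text
axis z(x): z0 -0.0126 slope 0.1 deg | y0 0.0010 slope -0.7 deg xmax seen 0.135 [-0.0127 -0.0124 -0.0124 -0.0127 -0.0126 -0.0123 -0.0125 -0.0126 -0.0125
 -0.0124 -0.0127 -0.0126 -0.0123] [ 0.0006  0.0005  0.0004  0.0003  0.0002  0.      0.      0.0001 -0.0002
 -0.0004 -0.0001 -0.0005 -0.0007]
at [0.6399 0.1202 0.3625] rot [161.6  89.7  69.6] q [-56.  50.  30.  67.  54. 116. -24.] F [ 0.2 -0.4 -2.5] w 0.0395 49.9 t 66.2
 shift units [ 1.844  0.041 -0.061]
 turn units [ 0.0003 -0.0017 -0.0006]
 shift after turn [ 1.844  0.044 -0.071]
```

```bash
python3 -m creep '{"translation":[[0.2,0.024,-0.07],[0.5,0,0],[0.5,0,0],[0.4,0,0],[0.24,0,0]],"turn":[[0,-0.0017,0.0035],[0,0,0],[0,0,0],[0,0,0],[0,0,0]],"grip":[0.3,0.3,0.3,0.3,0.3]}' >/dev/null
python3 -m creep '{"translation":[[0,0,0],[0,0,0]],"turn":[[0,0,0],[0,0,0]],"grip":[0.3,0.3]}' >/dev/null
python3 aim.py 4
python3 cop.py 0
python3 -m creep '{"translation":[[0.06,0,0],[0.08,0,0],[0,0,0],[0,0,0]],"turn":[[0,0,0],[0,0,0],[0,0,0],[0,0,0]],"grip":[0.3,0.3,0.3,0.3]}' >/dev/null
python3 cop.py 1
```

```text
axis z(x): z0 -0.0126 slope 0.1 deg | y0 -0.0040 slope 1.7 deg xmax seen 0.135 [-0.0127 -0.0125 -0.0124 -0.0126 -0.0126 -0.0125 -0.0125 -0.0125 -0.0125
 -0.0125 -0.0126 -0.0124 -0.0123] [ 0.0006 -0.0037 -0.0044 -0.0047 -0.0046 -0.0001 -0.0001 -0.0003 -0.0003
 -0.0006 -0.0005 -0.0007 -0.0006]
at [0.6434 0.1262 0.2148] rot [ 74.4  89.3 -17.5] q [-54.  61.  27.  67.  48. 112. -35.] F [ 0.  -0.7 -2.2] w 0.0397 49.9 t 67.2
 shift units [-0.002 -0.01   0.006]
 turn units [ 0.0006  0.0011 -0.0039]
 shift after turn [-0.002 -0.01   0.006]
[0.6434 0.1262 0.2148] [ 0.04 -0.69 -2.18] [ 1.638 -0.177 -0.004]
[0.643 0.126 0.202] dF [-0.08  1.13  0.43] dT [ 0.072 -0.028  0.016] r rel TCP axis [ 0.0895 -0.1805] foot pred [ 0.0018  0.0128 -0.1411]
```

Straight in. I'll lower it home.

```bash
python3 -m creep '{"translation":[[0.1,0,0],[0.1,0,0],[0.1,0,0],[0,0,0]],"turn":[[0,0,0],[0,0,0],[0,0,0],[0,0,0]],"grip":[0.3,0.3,0.3,0.3]}'
python3 -m creep '{"translation":[[0.1,0,0],[0.07,0,0],[0.04,0,0],[0,0,0]],"turn":[[0,0,0],[0,0,0],[0,0,0],[0,0,0]],"grip":[0.3,0.3,0.3,0.3]}'
```

```text
time_s: 68.18
tool_pos: [0.643, 0.1257, 0.1767]
tool_rot: [55.8, 89.5, -36.1]
force: [-0.4, 0.2, -2.7]
grip_width: 0.0397
grasp_force: 49.9
time_s: 68.68
tool_pos: [0.6434, 0.1258, 0.1608]
tool_rot: [62.3, 89.4, -29.6]
force: [0.1, -0.9, -2.3]
grip_width: 0.0398
grasp_force: 49.9
```

```bash
python3 -m creep '{"translation":[[0.03,0,0],[0,0,0],[0,0,0],[0,0,-0.3],[0,0,-0.6]],"turn":[[0,0,0],[0,0,0],[0,0,0],[0,0,0],[0,0,0]],"grip":[0.3,0.4,0.7,0.7,0.7]}'
python3 -m creep '{"translation":[[0,0,0],[0,0,0]],"turn":[[0,0,0],[0,0,0]],"grip":[0.7,0.7]}' >/dev/null
python3 - <<'E'
from vert import *
vert(.6433,.1382,.075,.145,("wrist",),rad=.03); plan()
E
python3 -m creep '{"translation":[[-0.6,0,-0.2],[-0.7,0,0],[-0.7,0,0],[-0.6,0,0],[0,0,0]],"turn":[[0,0,0],[0,0,0],[0,0.05,0],[0,0.055,0],[0,0.055,0]],"grip":[0.7,0.7,0.7,0.7,0.7]}' >/dev/null
python3 -m creep '{"translation":[[0,0,0],[0,0,0],[0,0,0],[0,0,0],[0,0,0]],"turn":[[0,0.055,0],[0,0.055,0],[0,0.055,0],[0,0.055,0],[0,0.055,0]],"grip":[1,1,1,1,1]}' >/dev/null
python3 - <<'E'
from h import *
plan([.47,.16,.38],down(90))
E
```

```text
time_s: 69.3
tool_pos: [0.6462, 0.1959, 0.1595]
tool_rot: [61.3, 89.4, -30.8]
force: [1.1, 0.3, 0.3]
grip_width: 0.0583
grasp_force: 0.0
wrist 4172 centre@zm [0.6445 0.1371] tilt deg [-0.3 -0.1] at foot [0.6446 0.1372] rms 0.0006 zmin 0.075
at [0.6459 0.1967 0.1585] rot [ 61.1  89.4 -30.8] q [-55.  70.  28.  55.  43. 117. -34.] F [ 0.2 -0.1  1. ] w 0.061 0.0 t 69.6
at [0.6441 0.2053 0.3668] rot [179.4  11.6  87.8] q [-46.  26.  32.  61.  -2.  99. -18.] F [ 0.  -0.1 -1.1] w 0.0863 0.0 t 70.8
 shift units [-0.668 -2.152 -0.054]
 turn units [ 0.0022  0.0645 -0.0117]
 shift after turn [-0.566 -2.176 -0.165]
```

```bash
python3 -m creep '{"translation":[[0,0,0],[0,0,0],[-0.14,-0.55,-0.04],[-0.14,-0.55,-0.04],[-0.14,-0.55,-0.04]],"turn":[[0.001,0.032,-0.006],[0.001,0.032,-0.006],[0,0,0],[0,0,0],[0,0,0]],"grip":[1,1,1,1,1]}' >/dev/null
python3 -m creep '{"translation":[[-0.14,-0.52,-0.04],[0,-0.2,0],[0,0,0],[0,0,0]],"turn":[[0,0,0],[0,0,0],[0,0,0],[0,0,0]],"grip":[1,1,1,1]}' >/dev/null
cat > fl.py <<'E'
from h import *
c=cam("wrist"); w=wcloud(c); save(c,"w6.png"); plan()
h,wd=w.shape[:2]; v,u=np.mgrid[:h,:wd]
near=lambda z0,z1,r=.11:(w[...,2]>z0)&(w[...,2]<z1)&(np.hypot(w[...,0]-.44,w[...,1]-.28)<r)
P=w[near(.113,.126,.08)]; print("neck ring",len(P),cv2.minEnclosingCircle(P[:,:2].astype(np.float32)),P[:,2].mean())
m=near(.064,.076).astype(np.uint8); P=w[m>0]; r=cv2.minAreaRect(P[:,:2].astype(np.float32)); print("plate",r,P[:,2].mean(),len(P))
cen=P[:,:2].mean(0)
q=onplane(c,np.stack([u.ravel(),v.ravel()],1),.07).reshape(h,wd,3)
hole=((np.hypot(q[...,0]-r[0][0],q[...,1]-r[0][1])<.06)&(np.hypot(q[...,0]-r[0][0],q[...,1]-r[0][1])>.04)&(w[...,2]<.062)).astype(np.uint8)
n,l,s,_=cv2.connectedComponentsWithStats(hole)
for k in range(1,n):
    if s[k,4]>12: print("hole",q[l==k][:,:2].mean(0).round(4),s[k,4])
E
python3 fl.py
```

```text
at [0.4555 0.1616 0.3785] rot [-179.9    0.5   90.2] q [-52.  -5.  27.  91.   3.  94. -25.] F [-0.4 -0.4 -0.7] w 0.0869 0.0 t 72.0
neck ring 412 ((0.42400386929512024, 0.3187619745731354), 0.02324061468243599) 0.11927685965196268
plate ((0.4522721767425537, 0.3016475439071655), (0.10788683593273163, 0.1735713630914688), 58.31775665283203) 0.0699762852710776 3413
hole [0.4758 0.2846] 1535
hole [0.4744 0.3371] 19
hole [0.4257 0.3353] 17
hole [0.4097 0.3181] 53
```

View pics/w6.png

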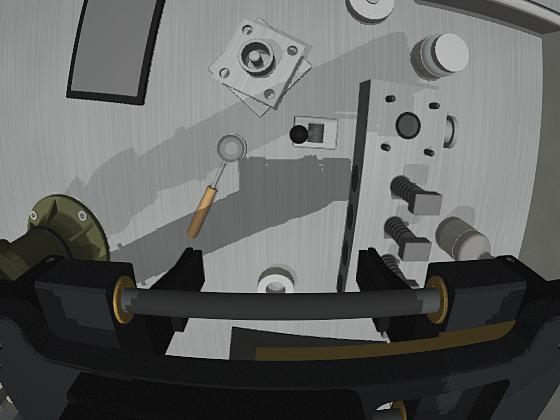

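The wrist view shows the flange neck at (256,58), with plate holes at (239,28), (292,50), (224,73) and (271,94), and the lever ball at (299,133). Candles stand in their sockets at (410,195) and (405,240).

```bash
sed -i 's/w\[...,0\]-.44,w\[...,1\]-.28)<r/w[...,0]-.424,w[...,1]-.319)<r/; s/r=.11:/r=.073:/; s/>.04)&(w/>.042)\&(w/' fl.py
python3 fl.py
python3 - <<'E'
from h import *
c=cam("wrist"); H=onplane(c,[(239,28),(292,50),(271,94),(224,73)],.07)[:,:2]; print(H.round(4),H.mean(0).round(4))
for i in range(4):
    d=H[(i+1)%4]-H[i]; print(np.hypot(*d).round(4),(np.degrees(np.arctan2(d[1],d[0]))%90).round(1))
E
```

```text
at [0.4555 0.1617 0.3785] rot [-179.9    0.5   90.2] q [-52.  -5.  27.  91.   3.  94. -25.] F [-1.3  0.5  0.4] w 0.0871 0.0 t 72.1
neck ring 418 ((0.4238087832927704, 0.31901055574417114), 0.02350495755672455) 0.11933543713858129
plate ((0.4238448441028595, 0.3193364143371582), (0.10105464607477188, 0.10148578882217407), 63.04877853393555) 0.06998200875460038 3423
hole [0.4488 0.3672] 206
hole [0.4082 0.3664] 54
hole [0.3758 0.3444] 189
hole [0.4722 0.3341] 58
hole [0.472  0.2947] 219
hole [0.3761 0.3029] 61
hole [0.3994 0.271 ] 207
hole [0.4399 0.2704] 70
[[0.3968 0.3697]
 [0.4722 0.335 ]
 [0.4426 0.2703]
 [0.3755 0.3027]] [0.4218 0.3194]
0.083 65.3
0.0712 65.5
0.0745 64.2
0.0703 72.4
```

```bash
python3 -c "
from h import *
plan([.4243,.3190,.2],down(63.1))"
```

```text
at [0.4555 0.1617 0.3785] rot [-179.9    0.5   90.2] q [-52.  -5.  27.  91.   3.  94. -25.] F [ 0.6 -0.1 -0.2] w 0.087 0.0 t 72.1
 shift units [ 1.987 -0.381  2.213]
 turn units [0.0002 0.0029 0.1503]
 shift after turn [ 1.577 -1.237  2.231]
```

```bash
python3 -m creep '{"translation":[[0,0,0],[0,0,0],[0,0,0],[0.5,-0.4,0.2],[0.5,-0.4,0.3]],"turn":[[0,0.001,0.05],[0,0.001,0.05],[0,0.001,0.05],[0,0,0],[0,0,0]],"grip":[1,1,1,1,1]}' >/dev/null
python3 -m creep '{"translation":[[0.5,-0.4,0.3],[0.08,-0.04,0.6],[0,0,0.6],[0,0,0.23],[0,0,0]],"turn":[[0,0,0],[0,0,0],[0,0,0],[0,0,0],[0,0,0]],"grip":[1,1,1,1,1]}' >/dev/null
python3 -m creep '{"translation":[[0,0,0],[0,0,0]],"turn":[[0,0,0],[0,0,0]],"grip":[1,1]}' >/dev/null
python3 fl.py
python3 -c "
from h import *
plan([.4243,.3190,.083],down(63.1))"
```

```text
at [0.4242 0.3202 0.2026] rot [179.9  -0.3  63.2] q [-57.   4.  18. 102.  -1.  73. -65.] F [ 0.  -0.1 -0.2] w 0.0873 0.0 t 73.7
neck ring 1103 ((0.42358651757240295, 0.3196612000465393), 0.02308654971420765) 0.11903679261942147
plate ((0.42366552352905273, 0.31907081604003906), (0.10076937079429626, 0.10063858330249786), 63.043609619140625) 0.07005089840335138 7269
hole [0.4486 0.3674] 488
hole [0.472  0.3363] 149
hole [0.4091 0.3682] 149
hole [0.3757 0.3439] 468
hole [0.4721 0.295 ] 451
hole [0.3769 0.3045] 105
hole [0.4395 0.2726] 105
hole [0.3993 0.2709] 414
at [0.4242 0.3202 0.2026] rot [179.9  -0.3  63.2] q [-57.   4.  18. 102.  -1.  73. -65.] F [ 0.  -0.1 -0.2] w 0.0873 0.0 t 73.7
 shift units [-0.02   0.005  1.495]
 turn units [ 0.0004 -0.0015  0.0006]
 shift after turn [-0.013  0.007  1.495]
```

```bash
python3 -m creep '{"translation":[[-0.013,0,0.5],[0,0,0.5],[0,0,0.35],[0,0,0.145],[0,0,0]],"turn":[[0,-0.0015,0],[0,0,0],[0,0,0],[0,0,0],[0,0,0]],"grip":[1,1,1,1,1]}' 60
python3 -m creep '{"translation":[[0,0,0],[0,0,0],[0,0,0],[0,0,0],[0,0,0]],"turn":[[0,0,0],[0,0,0],[0,0,0],[0,0,0],[0,0,0]],"grip":[0.3,0.3,0.3,0.3,0.3]}' 60
python3 -m creep '{"translation":[[0,0,-0.1],[0,0,-0.3],[0,0,-0.3],[0,0,-0.3],[0,0,0]],"turn":[[0,0,0],[0,0,0],[0,0,0],[0,0,0],[0,0,0]],"grip":[0.3,0.3,0.3,0.3,0.3]}' 60
```

```text
time_s: 74.3
tool_pos: [0.4231, 0.3186, 0.0815]
tool_rot: [180.0, 0.2, 63.2]
force: [0.9, 0.8, -0.2]
grip_width: 0.0869
grasp_force: 0.0
time_s: 74.92
tool_pos: [0.4229, 0.3186, 0.0814]
tool_rot: [180.0, 0.2, 63.2]
force: [-0.2, -0.5, -0.0]
grip_width: 0.0448
grasp_force: 0.0
time_s: 75.55
tool_pos: [0.4238, 0.3193, 0.1626]
tool_rot: [179.9, -0.0, 63.2]
force: [-0.0, 0.6, -5.5]
grip_width: 0.0445
grasp_force: 60.0
```

```bash
python3 -m creep '{"translation":[[0,0,-0.4],[0,0,-0.2],[0,0,0],[0,0,0]],"turn":[[0,0,0],[0,0,0],[0,0,0],[0,0,0]],"grip":[0.3,0.3,0.3,0.3]}'
cat > fh.py <<'E'
from h import *
def fh(zt=-.0114+.0, show=True):
    c=cam("wrist"); w=wcloud(c); p,R=pose(); q=(w-p)@R.as_matrix(); 
    m=(abs(q[...,0])<.09)&(abs(q[...,1])<.09)&(q[...,2]>-.005)&(q[...,2]<.03); n,l,s,_=cv2.connectedComponentsWithStats(m.astype(np.uint8)); 
    Q=q[m]; print("n",len(Q),"z med",np.median(Q[:,2]).round(4),"ptp",np.percentile(Q[:,0:3],[1,99],axis=0).round(4).tolist())
    A=np.c_[Q[:,:2],np.ones(len(Q))]; k=abs(Q[:,2]-np.median(Q[:,2]))<.004; co=np.linalg.lstsq(A[k],Q[k,2],rcond=None)[0]; print("plate z=%.4f slopes deg"%co[2],np.degrees(co[:2]).round(2))
    # holes & edges: rays on plate plane
    h,wd=w.shape[:2]; v,u=np.mgrid[:h,:wd]; o,d=wrays(c,np.stack([u.ravel(),v.ravel()],1)); o=R.inv().apply(o-p); d=R.inv().apply(d)
    g=(o+d*((co[2]-o[2])/d[:,2])[:,None]).reshape(h,wd,3)
    on=k; 
    hm=((np.hypot(abs(g[...,0])-.036,abs(g[...,1])-.036)<.013)&(q[...,2]>co[2]+.006)).astype(np.uint8)
    n,l,s,_=cv2.connectedComponentsWithStats(hm)
    for i in range(1,n):
        if s[i,4]>40: e=cv2.minEnclosingCircle(g[l==i][:,:2].astype(np.float32)); print("hole tool xy",g[l==i][:,:2].mean(0).round(4),"circle",np.round(e[0],4),round(e[1],4),s[i,4])
    pm=m&(abs(q[...,2]-co[2])<.004); r=q[pm]; 
    f=[r[(abs(r[:,1]-y)<.002)][:,0].max() for y in np.arange(-.04,.041,.01)]; print("front edge x at y",np.round(f,4))
    f=[(r[(abs(r[:,0]-x)<.002)][:,1].min().round(4),r[(abs(r[:,0]-x)<.002)][:,1].max().round(4)) for x in (.02,.03,.04)]; print("side edges",f)
fh(); plan()
E
python3 fh.py
```

```text
time_s: 76.05
tool_pos: [0.4223, 0.3183, 0.2078]
tool_rot: [-180.0, 0.3, 63.2]
force: [0.3, 0.2, -5.7]
grip_width: 0.0441
grasp_force: 60.0
n 14522 z med 0.0111 ptp [[-0.0174, -0.0485, -0.0037], [0.0515, 0.0498, 0.0194]]
plate z=0.0111 slopes deg [0.17 0.07]
hole tool xy [ 0.0385 -0.0345] circle [ 0.0386 -0.0344] 0.0068 382
hole tool xy [0.0383 0.0359] circle [0.0372 0.0359] 0.0064 376
front edge x at y [0.0514 0.0517 0.0517 0.0517 0.0515 0.0515 0.0515 0.0517 0.0511]
side edges [(np.float64(-0.0493), np.float64(0.0504)), (np.float64(-0.0492), np.float64(0.0507)), (np.float64(-0.0492), np.float64(0.0506))]
at [0.4223 0.3183 0.2077] rot [-180.     0.3   63.2] q [-57.   4.  18. 102.  -1.  74. -66.] F [ 1.   0.4 -5.8] w 0.0442 60.0 t 76.1
```

```bash
python3 -m creep '{"translation":[[0,0,-0.4],[0,0,-0.3],[0,0,0],[0,0,0],[0,0,0]],"turn":[[0,0,-0.043],[0,0,-0.043],[0,-0.0015,-0.044],[0,0,0],[0,0,0]],"grip":[0.3,0.3,0.3,0.3,0.3]}' >/dev/null
python3 -c "
from h import *
plan([.6474,.2297,.2],down(86.6))"
```

```text
at [0.4227 0.3186 0.2641] rot [-179.9    0.5   86.5] q [-57.   3.  18.  97.  -1.  81. -43.] F [-0.9  0.2 -5.2] w 0.0443 60.0 t 76.7
 shift units [-0.93   2.874  0.804]
 turn units [-0.0007  0.0029 -0.0007]
 shift after turn [-0.943  2.87   0.802]
```

```bash
python3 -m creep '{"translation":[[0,0,0],[-0.19,0.57,0],[-0.19,0.57,0],[-0.19,0.57,0],[-0.19,0.57,0]],"turn":[[-0.0007,0.0029,-0.0007],[0,0,0],[0,0,0],[0,0,0],[0,0,0]],"grip":[0.3,0.3,0.3,0.3,0.3]}' >/dev/null
python3 -m creep '{"translation":[[-0.18,0.59,0],[0,0,0.3],[0,0,0.5],[0,0,0],[0,0,0]],"turn":[[0,0,0],[0,0,0],[0,0,0],[0,0,0],[0,0,0]],"grip":[0.3,0.3,0.3,0.3,0.3]}' >/dev/null
python3 -m creep '{"translation":[[0,0,0],[0,0,0]],"turn":[[0,0,0],[0,0,0]],"grip":[0.3,0.3]}' >/dev/null
python3 fh.py
python3 -c "
from h import *
plan([.6474,.2297,.13],down(86.6))"
```

```text
n 14465 z med 0.0109 ptp [[-0.0177, -0.0483, -0.0037], [0.0512, 0.0501, 0.0192]]
plate z=0.0109 slopes deg [0.14 0.06]
hole tool xy [ 0.0381 -0.0343] circle [ 0.0383 -0.0341] 0.0068 383
hole tool xy [0.0379 0.0361] circle [0.0354 0.0359] 0.0056 383
front edge x at y [0.0511 0.0515 0.0514 0.0513 0.0513 0.0513 0.0513 0.0513 0.051 ]
side edges [(np.float64(-0.0488), np.float64(0.0505)), (np.float64(-0.0488), np.float64(0.0509)), (np.float64(-0.0492), np.float64(0.0513))]
at [0.6486 0.2312 0.2028] rot [179.8  -0.2  86.7] q [-41.  25.  26.  80. -11.  78. -18.] F [ 0.6  0.1 -5.6] w 0.0441 60.0 t 78.3
at [0.6486 0.2312 0.2028] rot [179.8  -0.2  86.7] q [-41.  25.  26.  80. -11.  78. -18.] F [ 0.6  0.1 -5.6] w 0.0441 60.0 t 78.3
 shift units [-0.022 -0.016  0.91 ]
 turn units [ 0.0009 -0.0008  0.0008]
 shift after turn [-0.02  -0.014  0.91 ]
```

```bash
python3 -m creep '{"translation":[[-0.02,-0.014,0.4],[0,0,0.4],[0,0,0.2],[0,0,0],[0,0,0]],"turn":[[0.0009,-0.0008,0.0008],[0,0,0],[0,0,0],[0,0,0],[0,0,0]],"grip":[0.3,0.3,0.3,0.3,0.3]}'
python3 -c "
from h import *
plan([.6474,.2297,.11],down(86.6))"
python3 cop.py 0
python3 -m creep '{"translation":[[0,0,0.06],[0,0,0.06],[0,0,0],[0,0,0]],"turn":[[0,0,0],[0,0,0],[0,0,0],[0,0,0]],"grip":[0.3,0.3,0.3,0.3]}'
python3 cop.py 1
```

```text
time_s: 78.9
tool_pos: [0.648, 0.2298, 0.1232]
tool_rot: [179.9, -0.0, 86.6]
force: [0.5, 0.5, -5.1]
grip_width: 0.0442
grasp_force: 60.0
at [0.648  0.2298 0.1232] rot [179.9  -0.   86.6] q [-40.  28.  25.  85. -12.  70. -17.] F [ 0.5  0.5 -5.1] w 0.0442 60.0 t 78.9
 shift units [-0.002 -0.008  0.165]
 turn units [ 0.0003 -0.0001 -0.    ]
 shift after turn [-0.002 -0.007  0.165]
[0.648  0.2298 0.1232] [ 0.48  0.48 -5.09] [-0.09  -0.23  -0.049]
time_s: 79.4
tool_pos: [0.6469, 0.2295, 0.1119]
tool_rot: [-179.9, 0.1, 86.6]
force: [0.5, -0.1, -4.8]
grip_width: 0.0442
grasp_force: 60.0
[0.6469 0.2295 0.1119] dF [ 0.05 -0.59  0.28] dT [0.114 0.157 0.067] r rel TCP axis [-0.5619  0.49  ] foot pred [0.0084 0.1408 0.0134]
```

```bash
python3 -m creep '{"translation":[[0,0,0.06],[0,0,0.06],[0,0,0],[0,0,0]],"turn":[[0,0,0],[0,0,0],[0,0,0],[0,0,0]],"grip":[0.3,0.3,0.3,0.3]}'
python3 -m creep '{"translation":[[0,0,0.05],[0,0,0.05],[0,0,0],[0,0,0]],"turn":[[0,0,0],[0,0,0],[0,0,0],[0,0,0]],"grip":[0.3,0.3,0.3,0.3]}'
```

```text
time_s: 79.9
tool_pos: [0.6467, 0.2298, 0.1021]
tool_rot: [-179.9, 0.0, 86.6]
force: [0.4, 1.5, -6.0]
grip_width: 0.0446
grasp_force: 60.0
time_s: 80.4
tool_pos: [0.6467, 0.2297, 0.094]
tool_rot: [-179.9, 0.0, 86.6]
force: [0.6, 2.3, -6.9]
grip_width: 0.0441
grasp_force: 60.0
```

Sliding on freely. I'll press it to the seat, then release.

```bash
python3 -m creep '{"translation":[[0.01,0,0.03],[0,0,0.03],[0,0,0.02],[0,0,0]],"turn":[[0,0,0],[0,0,0],[0,0,0],[0,0,0]],"grip":[0.3,0.3,0.3,0.3]}'
python3 -m creep '{"translation":[[0,0,0],[0,0,0],[0,0,0],[0,0,-0.2],[0,0,-0.5]],"turn":[[0,0,0],[0,0,0],[0,0,0],[0,0,0],[0,0,0]],"grip":[0.7,0.9,0.9,0.9,0.9]}'
python3 -m creep '{"translation":[[0,0,-0.6],[0,0,-0.6],[0,0,-0.6],[-0.4,0,-0.3],[-0.4,-0.4,0]],"turn":[[0,0,0],[0,0,0],[0,0,0],[0,0,0],[0,0,0]],"grip":[0.9,0.9,0.9,0.5,0]}' >/dev/null
python3 -m creep '{"translation":[[-0.5,-0.3,0],[0,0,0],[0,0,0]],"turn":[[0,0,0],[0,0,0],[0,0,0]],"grip":[0,0,0]}' >/dev/null
cat > chk.py <<'E'
from h import *
c=cam("wrist"); save(c,"w7.png"); w=wcloud(c); plan()
near=lambda z0,z1,x,y,r:w[(w[...,2]>z0)&(w[...,2]<z1)&(np.hypot(w[...,0]-x,w[...,1]-y)<r)]
P=near(.074,.088,.648,.232,.073); A=np.c_[P[:,:2],np.ones(len(P))]; co=np.linalg.lstsq(A,P[:,2],rcond=None)[0]
print("plate",len(P),np.percentile(P[:,2],[5,50,95]).round(4),"slope",np.degrees(co[:2]).round(2),cv2.minAreaRect(P[:,:2].astype(np.float32)))
P=near(.12,.14,.648,.232,.04); print("neck top",np.median(P[:,2]).round(4),cv2.minEnclosingCircle(P[:,:2].astype(np.float32)))
P=near(.08,.125,.49,.21,.05); print("ball",cv2.minEnclosingCircle(P[:,:2].astype(np.float32)),P[:,2].max().round(4))
for x,y in [(.63,-.06),(.634,.005),(.639,.072),(.644,.138)]:
    P=near(.15,.2,x,y,.03)
    if len(P)>20: print("head",P[:,:2].mean(0).round(4),np.percentile(P[:,2],[5,50,95]).round(4))
E
python3 chk.py
```

```text
time_s: 80.9
tool_pos: [0.647, 0.2299, 0.0914]
tool_rot: [-179.9, 0.0, 86.6]
force: [-8.2, -1.1, 10.9]
grip_width: 0.0439
grasp_force: 60.0
time_s: 81.53
tool_pos: [0.6457, 0.2299, 0.143]
tool_rot: [-179.7, 0.2, 86.6]
force: [1.3, -0.0, 0.6]
grip_width: 0.0769
grasp_force: 0.0
at [0.5855 0.1311 0.3127] rot [-180.    -0.    86.7] q [-39.  11.  29.  83.  -5.  87. -14.] F [-0.7  1.3  0.6] w 0.0322 0.0 t 82.6
plate 4789 [0.0785 0.0799 0.0814] slope [-0.06  0.03] ((0.6477367281913757, 0.2309252917766571), (0.10064485669136047, 0.10058093816041946), 85.92842864990234)
neck top 0.1295 ((0.6473146080970764, 0.23063570261001587), 0.023150498047471046)
ball ((0.48091739416122437, 0.21440400183200836), 0.01317489705979824) 0.1107
head [ 0.6228 -0.0482] [0.1514 0.1678 0.1707]
head [0.6154 0.0195] [0.1513 0.1567 0.1612]
head [0.6413 0.0772] [0.1542 0.1695 0.1709]
head [0.6429 0.1391] [0.1567 0.1697 0.1711]
```

View pics/w7.png

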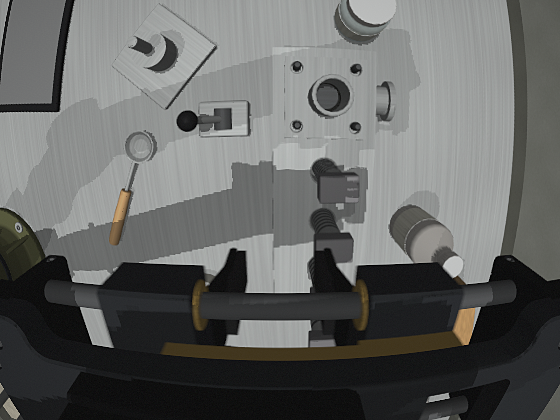

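The wrist view shows the flange seated with all four studs through at (297,66), (356,69), (297,126) and (354,127). Candles are at (338,185), (333,240) and below, and the lever ball is at (187,121). I'll move to behind the lever and check the candle heights there.

```bash
python3 - <<'E'
from h import *
plan([.433,.217,.2],down(86.6))
E
python3 -m creep '{"translation":[[0.15,-0.45,0.1],[0.2,-0.45,0.25],[0.2,-0.45,0.35],[0.2,-0.4,0.35],[0.2,-0.2,0.3]],"turn":[[0,0,0],[0,0,0],[0,0,0],[0,0,0],[0,0,0]],"grip":[0,0,0,0,0]}' >/dev/null
python3 -m creep '{"translation":[[0,0,0],[0,0,0],[0,0,0]],"turn":[[0,0,0],[0,0,0],[0,0,0]],"grip":[0,0,0]}' >/dev/null
python3 - <<'E'
from h import *
plan([.433,.217,.08],down(86.6))
for n in("top","side"):
    c=cam(n); w=cloud(c); f=c["frame"]
    for x,y in [(.63,-.06),(.634,.005),(.639,.072),(.644,.138)]:
        P=w[(w[...,2]>.155)&(w[...,2]<.2)&(np.hypot(w[...,0]-x,w[...,1]-y)<.03)]
        if len(P)>4: print(n,len(P),"head",P[:,:2].mean(0).round(4),np.percentile(P[:,2],[5,50,95]).round(4))
    if n=="side": cv2.imwrite("pics/s8.png",cv2.resize(cv2.cvtColor(f[130:330,100:340],cv2.COLOR_RGB2BGR),None,fx=2.8,fy=2.8,interpolation=cv2.INTER_CUBIC))
E
```

```text
at [0.5855 0.1311 0.3127] rot [-180.    -0.    86.7] q [-39.  11.  29.  83.  -5.  87. -14.] F [-0.7  1.3  0.6] w 0.0322 0.0 t 82.6
 shift units [ 0.961 -1.965  1.41 ]
 turn units [-0.0002 -0.      0.0003]
 shift after turn [ 0.959 -1.967  1.408]
at [0.4354 0.2145 0.2054] rot [180.    0.   86.5] q [-50.  -2.  21. 108.   1.  74. -33.] F [-0.2 -0.2  0.5] w 0.0001 0.0 t 83.6
 shift units [ 0.029 -0.033  1.568]
 turn units [ 0.0001  0.     -0.0006]
 shift after turn [ 0.029 -0.032  1.568]
top 99 head [ 0.6272 -0.0573] [0.1588 0.1692 0.1769]
top 96 head [0.631  0.0067] [0.1617 0.1697 0.177 ]
top 106 head [0.637  0.0736] [0.1595 0.1692 0.1775]
top 106 head [0.6431 0.1384] [0.1588 0.1687 0.1754]
side 102 head [ 0.6277 -0.0538] [0.1575 0.1694 0.1728]
side 64 head [0.6383 0.1492] [0.156  0.1634 0.1727]
```

View pics/s8.png

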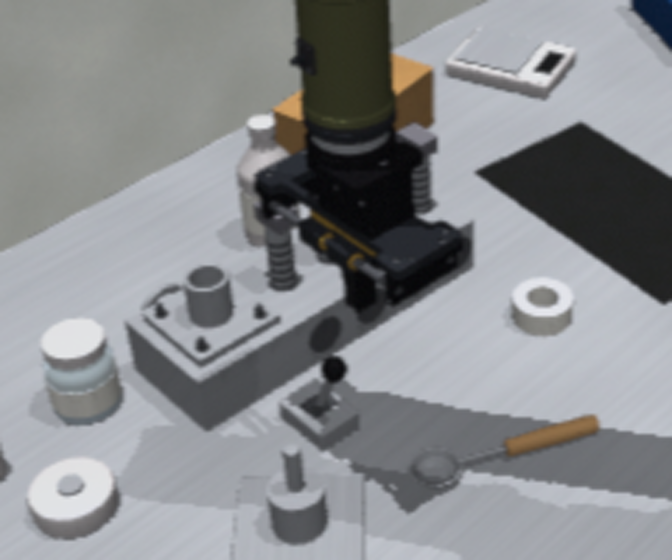

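All four candle heads stand at the same height of about 0.170 m. The flange is seated at crop (205,325), the mat at crop (600,200) is empty, and the lever ball is at (333,368). Now I'll swing the lever.

```bash
python3 -m creep '{"translation":[[0.03,-0.03,0.5],[0,0,0.5],[0,0,0.4],[0,0,0.15],[0,0,0]],"turn":[[0,0,0],[0,0,0],[0,0,0],[0,0,0],[0,0,0]],"grip":[0,0,0,0,0]}'
python3 -m creep '{"translation":[[0,0.2,0],[0,0.2,0],[0,0.2,0],[0,0.15,0],[0,0.15,0]],"turn":[[0,0,0],[0,0,0],[0,0,0],[0,0,0],[0,0,0]],"grip":[0,0,0,0,0]}'
python3 -m creep '{"translation":[[0,0.12,0],[0,0.1,0],[0,0,0],[0,0,0]],"turn":[[0,0,0],[0,0,0],[0,0,0],[0,0,0]],"grip":[0,0,0,0]}'
```

```text
time_s: 84.3
tool_pos: [0.4315, 0.2171, 0.0803]
tool_rot: [-179.9, 0.1, 86.6]
force: [0.2, 0.1, 0.6]
grip_width: 0.0001
grasp_force: 0.0
time_s: 84.92
tool_pos: [0.5041, 0.213, 0.08]
tool_rot: [-179.9, 0.1, 86.6]
force: [-1.5, -0.0, -0.7]
grip_width: 0.0003
grasp_force: 0.5
time_s: 85.42
tool_pos: [0.5207, 0.2121, 0.0801]
tool_rot: [-179.9, 0.0, 86.6]
force: [0.5, 0.1, 1.1]
grip_width: 0.0003
grasp_force: 0.0
```

Continue in small steps until the stop is felt.

```bash
python3 -m creep '{"translation":[[0,0.06,0],[0,0.06,0],[0,0,0]],"turn":[[0,0,0],[0,0,0],[0,0,0]],"grip":[0,0,0]}'
python3 -m creep '{"translation":[[0,0.05,0],[0,0.05,0],[0,0,0]],"turn":[[0,0,0],[0,0,0],[0,0,0]],"grip":[0,0,0]}'
```

```text
time_s: 85.8
tool_pos: [0.5275, 0.2119, 0.0796]
tool_rot: [-179.5, 0.1, 86.6]
force: [-7.7, -0.1, 4.8]
grip_width: 0.0004
grasp_force: 3.9
time_s: 86.18
tool_pos: [0.528, 0.2122, 0.079]
tool_rot: [-178.6, 0.2, 86.7]
force: [-25.7, -0.9, 17.7]
grip_width: 0.0002
grasp_force: 13.1
```

```bash
python3 -m creep '{"translation":[[0,-0.1,0],[0,-0.4,0],[0,-0.4,0],[0,0,-0.5],[0,0,-0.6]],"turn":[[0,0,0],[0,0,0],[0,0,0],[0,0,0],[0,0,0]],"grip":[0,0,0,0,0]}'
python3 -m creep '{"translation":[[0,0,-0.6],[-0.5,0,-0.4],[-0.5,0,0],[0,0,0],[0,0,0]],"turn":[[0,0,0],[0,0,0],[0,0,0],[0,0,0],[0,0,0]],"grip":[0,0,0,0,0]}' >/dev/null
python3 - <<'E'
from h import *
plan()
c=cam("wrist"); w=wcloud(c); f=c["frame"].astype(int); h,wd=f.shape[:2]
near=lambda z0,z1,x,y,r:w[(w[...,2]>z0)&(w[...,2]<z1)&(np.hypot(w[...,0]-x,w[...,1]-y)<r)]
P=near(.085,.125,.54,.21,.04); print("ball",cv2.minEnclosingCircle(P[:,:2].astype(np.float32)),P[:,2].max().round(4))
P=near(.018,.035,.52,.21,.045); print("block",cv2.minAreaRect(P[:,:2].astype(np.float32)))
P=near(.074,.088,.648,.232,.073); print("plate",np.percentile(P[:,2],[5,50,95]).round(4))
c=cam("top"); wt=cloud(c)
for x,y in [(.63,-.06),(.634,.005),(.639,.072),(.644,.138)]:
    P=wt[(wt[...,2]>.155)&(wt[...,2]<.2)&(np.hypot(wt[...,0]-x,wt[...,1]-y)<.03)]; print(len(P),np.median(P,axis=0).round(3) if len(P) else "")
cv2.imwrite("pics/fin.png",cv2.resize(cv2.cvtColor(c["frame"][130:290,110:380],cv2.COLOR_RGB2BGR),None,fx=2.9,fy=2.9,interpolation=cv2.INTER_CUBIC))
E
```

```text
time_s: 86.8
tool_pos: [0.4659, 0.2152, 0.1686]
tool_rot: [-179.9, 0.1, 86.6]
force: [0.9, 1.1, 1.1]
grip_width: 0.0006
grasp_force: 0.0
at [0.4621 0.1362 0.2483] rot [-179.9   -0.    86.6] q [-46.  -4.  26. 105.   2.  79. -24.] F [0.6 1.  0.4] w 0.0007 0.0 t 87.4
ball ((0.5489816665649414, 0.2103094607591629), 0.013297218829393387) 0.107
block ((0.5113971829414368, 0.2126338630914688), (0.05018504709005356, 0.07011651992797852), 86.52334594726562)
plate [0.078  0.0798 0.0822]
99 [ 0.626 -0.057  0.17 ]
96 [0.632 0.007 0.17 ]
107 [0.637 0.074 0.168]
106 [0.643 0.138 0.169]
```

View pics/fin.png

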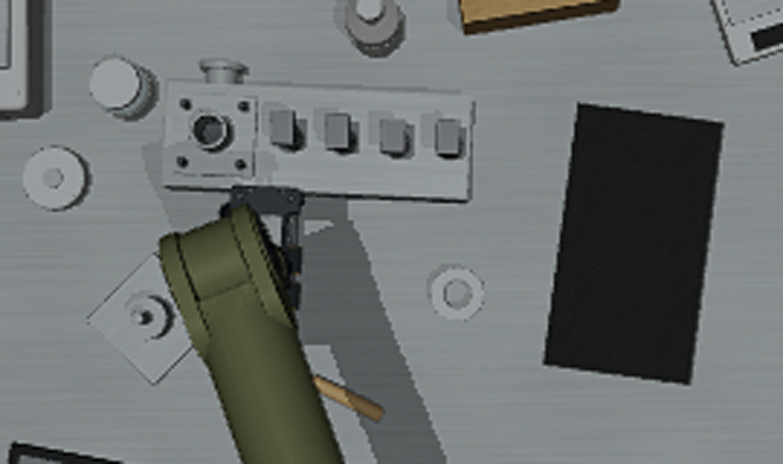

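The top view shows the flange on its studs at (210,130), four upright candles at (287,128) to (450,135), an empty mat, and the bystanders in place. The lever ball is 37.7 mm past the hinge, so it is at its stop.

```bash
python3 -c "
from h import *
print(env.sign_off())"
```

```text
the job is handed in; nothing more can be done
None
```

I handed the job in at about 87 s: the flange lies flat on its studs, all four candles stand fully home in their own sockets, and the lever was swung last, to its stop. The sign-off gave no verdict, so this rests on my own camera and force checks.

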